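Find the strap-guide gap with gauge leaves

TASK

The strap guide of the edge-inking machine has been fitted with one of its three keepers and nobody knows what gap it leaves. Find out with the gauge leaves: starting with the thinnest, try them one by one flat against the fence, down between fence and keeper, until you come to the first that binds, pushing the sprung keeper back. Leave that leaf standing in the guide on the bed and the others hanging in the rack; do not force a leaf or strain the keeper with one too thick, and do not disturb the rest of the bench.

Things in the scene. Friction and masses are not known exactly. Their poses are not given: they have to be found in the camera images.
- machine: Edge-inking machine fixed to the bench: grey housing 270 x 210 mm, aluminium deck 80 mm up. Origin: centre of its underside, z up. The strap guide stands mid-deck: a fixed upright steel fence, and facing it a sprung keeper with a white round nose. Two spare keepers are parked on the deck at x = -55 and -100, y = 85 to -10 mm. Only the fence is higher than 38 mm above the guide's bed.
- guide (a point): Point on the bed of the strap guide (85 mm above the bench), at the foot of the fence's working face, mid-length; axes as the machine's. The fence is a steel plate 40 mm long (x -20 to +20 mm); its flat working face is the plane y = 0, looks to -y and rises 56 mm above the bed. A leaf in the guide stands on the bed, width along x, flat against this face, on its -y side.
- fence_top (a point): Middle of the working face's top edge, 56 mm above point guide. The fitted keeper's nose faces the fence on the -y side: a horizontal bar of 20 mm radius, 36 mm long along x, centred 18 mm above the bed, so its top is 38 mm above the bed and the fence stands 18 mm higher. The gap between face and nose is not known (3 to 10 mm): it depends on which keeper is fitted.
- keeper_a (a joint): How far this keeper's nose is pushed back from rest, to -y, in m; 0 at rest. Three like keepers; which is fitted is not known. Spring: 5 N to start it, 0.3 N more per mm; over 3 mm strains it. A free leaf goes down to the bed with almost no push; the first to bind moves the nose 0.7 to 1.7 mm, takes some 6 to 16 N of push past it, drags 2 to 8 N after and is held.
- keeper_b (a joint): As keeper_a, for another of the three look-alike keepers.
- keeper_c (a joint): As keeper_a, for another of the three look-alike keepers.
- rack: Wooden rack, base 90 x 250 mm, fixed to the bench. Origin: centre of its underside, z up. Two steel rails 6 mm wide run along y at x = -18 and +18 mm (30 mm clear between), tops 85 mm up, 218 mm long between end posts. Leaves hang anywhere along them, width along x, shoulders on the rails, origins 20 mm above the bench; at first at y = -78, -26, 26, 78 mm in any order.
- leaf1: Thinnest leaf. T-shaped plain aluminium plate 5 mm thick: blade 26 mm wide, 65 mm long; above it a head 46 mm wide, 26 mm tall (thicker leaves have taller heads). Origin: centre of the blade's bottom edge; z up the leaf, x along its width, y through its thickness. Hangs upright by the head's shoulders, 65 mm above the origin. Grip the head across its 46 mm width, about 78 mm above the origin.
- leaf2: Second leaf. T-shaped plain aluminium plate 7.5 mm thick: blade 26 mm wide, 65 mm long; above it a head 46 mm wide, 32 mm tall (thicker leaves have taller heads). Origin: centre of the blade's bottom edge; z up the leaf, x along its width, y through its thickness. Hangs upright by the head's shoulders, 65 mm above the origin. Grip the head across its 46 mm width, about 78 mm above the origin.
- leaf3: Third leaf. T-shaped plain aluminium plate 10 mm thick: blade 26 mm wide, 65 mm long; above it a head 46 mm wide, 38 mm tall (thicker leaves have taller heads). Origin: centre of the blade's bottom edge; z up the leaf, x along its width, y through its thickness. Hangs upright by the head's shoulders, 65 mm above the origin. Grip the head across its 46 mm width, about 78 mm above the origin.
- leaf4: Thickest leaf. T-shaped plain aluminium plate 12.5 mm thick: blade 26 mm wide, 65 mm long; above it a head 46 mm wide, 44 mm tall (thicker leaves have taller heads). Origin: centre of the blade's bottom edge; z up the leaf, x along its width, y through its thickness. Hangs upright by the head's shoulders, 65 mm above the origin. Grip the head across its 46 mm width, about 78 mm above the origin.
- ink_jar: Closed amber ink jar, 56 mm wide, 62 mm tall; origin under its centre. Leave alone.
- slicker: Turned wooden edge slicker standing upright, 28 mm wide, 105 mm tall; origin under its centre. Leave alone.
- buckle: Flat steel belt buckle, about 50 x 52 mm, 7 mm high; origin under its centre. Leave alone.
- mallet: Mallet lying on the mat. Leave alone.
- rule: Steel rule 300 x 28 x 3 mm lying on the mat. Leave alone.
- rivet_tray: Grey divided tray 100 x 140 x 30 mm. Leave alone.
Not all that is in view belongs to the job. Leave any blue or purple look-alike of the leaf4 alone.

How it is judged:
By the outcome, as a careful person would: the job done as asked, in the order asked, and still so for the second after the job is handed in, with the robot touching nothing.
It also fails if it takes over 72 s, if anything falls off the work surface, if the arm or the gripper's body presses on something with over 40 N, if the wrist force passes 120 N, or if a joint passes its speed limit or range.

ROBOT

A 6-joint arm with a two-finger parallel gripper is mounted at the origin on the work surface. World frame = base frame: x ahead of the robot, y to its left, z up, the work surface at z = 0. Lengths are in mm, angles in rad, forces in N, time in s.
With the tool pointing down it reaches from about 350 to 875 mm from the base axis. Payload 4.2 kg.
Tool frame: the origin (TCP) lies between the finger pads; the fingertips stand 11 mm ahead of it and the grasp point (between the pads) lies 8 mm behind it; z points along the fingers, y is the direction in which the jaws open and shut (so a half turn about z gives the same grasp; the last joint's range is limited). The gripper opens to 85 mm and grips with 20 to 120 N. Pads are 22 mm wide; open, the fingers measure 114 mm over their backs; the gripper's body (76 mm by 85 mm) begins 54 mm behind the grasp point. The pads swing forward as they close: fully open they stand 13 mm farther back than shut.
Start: joints at [1.583, 0.385, 0.008, 0, -1.194, -0.259], TCP at [152.657, 606.049, 242.312] pointing down, gripper open.
Joint ranges: [-3.14, 3.14], [-1.21, 2.06], [-1.07, 1.41], [-3.16, 2.05], [-2.99, -0.16], [-3.1, 3.1]. Speed limits (rad/s): [2.79, 2.79, 3.14, 3.14, 3.14, 3.14].

INTERFACE

Orientations are given as a unit quaternion [x, y, z, w].
In Python, from bench import * gives the robot as it stands. The module is installed in compiled form; this text tells all that it offers.
- The arm moves only by the tool drive_tool, never from a script. Its argument "increments" is a list of rows, each a list of 3 entries, a list of its own where there are three numbers: the gripper command: -1 is shut, 1 is fully open, values between are in proportion, then the shift along the tool's x, y, z scaled (see below), then the turn about the tool's z scaled (see below). In form: [[hand, [tx, ty, tz], turn], ...]. A call has 1 to 20 rows; each row shifts and turns the commanded pose from where the row before left it, along the tool's axes as they then stand; what a row does not reach is not made up. The controller multiplies each number of a shift by 0.3 m and each number of a turn by 2 rad. A row lasts 1/8 s, in which the tool goes at most 62.5 mm and 10.7 degrees, less where a joint would pass 70% of its speed; a pose out of reach is approached as far as the arm can. A call with a number of a shift or a turn outside -1 to 1 is refused whole. A call with a gripper value outside its range is refused whole. The fingers move at their own pace and stop on an object; the grip force is fixed at half the most. Time passes only in rows, so rows that do not move let the fingers close. It gives the time, the measured TCP pose, the force and the opening at its end, in the units of the state.
- read_state(): the state, without advancing time (a new reading comes with each control period).
- get_image(name): name is "scene" or "top" or "wrist"; returns the picture (384x512x3 uint8, red, green, blue); there is no depth.
- calibration(name): a dict with "fovy" (degrees; the focal length in pixels is half the picture's height over the tangent of half this angle, whatever the lens; pixels are square), "cx", "cy" (the principal point, pixels), "R" (3x3) and "t" (3): a world point X has camera coordinates R X + t. Camera axes: x right, y down, z forward; pixel columns grow to the right and rows downward; lengths in mm; the calibration is good to about 2 mm. A picture is of the moment at which its call begins: read the wrist's pose just before it. calibration takes no time and is no camera call; for the wrist camera it gives the pose at the moment of the call.
- job_done(): hands the job in, once; it reports no verdict.
The state is a dict: "clock": time; "joints": joint angles; "joint_vel": joint speeds; "joint_efforts": joint torques, N m; "position": TCP position; "ee_rot": TCP orientation; "contact_force": force on the tool from outside, world axes, zero at the start; "wrist_torque": the same for the moment, N m; "gripper_width": finger opening in mm.
Only numpy, scipy, OpenCV 4.12 (cv2) and the standard library are available. Lean on these libraries where they do the work, as an engineer would, in place of code of your own. Each camera call takes 0.05 s, during which the arm holds its last target.

## Working session

There is one attempt and no reset: what is moved stays moved. The work goes in short steps, Python scripts to look and compute and a tool call to move; the robot and the scene stay as the last step left them, time stands still between calls to the robot, and variables do not carry over. Pictures are saved under pics/ and viewed, and the job is handed in when it is done.

Besides the shell and the picture viewer there is one more tool, called after "Call:" as name(argument=value, ...), one argument or row to a line, values as JSON. drive_tool: Moves the arm, as the interface text tells. Shifts and turns lie within -1 to 1; 1 stands for 0.3 m of shift or 2 rad of turn. Its arguments: {"type":"object","properties":{"increments":{"type":"array"}},"required":["increments"]}

```bash
mkdir -p pics
python3 - <<'E'
from bench import *
import cv2, numpy as np
print(read_state())
for n in ["scene","top","wrist"]:
    c=calibration(n); print(n,c)
    im=get_image(n); cv2.imwrite(f"pics/{n}0.png",im[:,:,::-1])
E
```

```text
{'clock': 0.0, 'joints': array([ 1.58260012e+00,  3.85560743e-01,  6.62671080e-03, -4.91890296e-04,
       -1.19396759e+00, -2.58589077e-01]), 'joint_vel': array([-0.00034542, -0.00173532, -0.00026271,  0.00046782,  0.00083088,
       -0.00029416]), 'joint_efforts': array([-3.64905418e-04, -3.92283833e+01,  1.88392246e+01,  4.18583527e+00,
       -4.69696926e-03, -3.74851680e-06]), 'position': array([152.5320447 , 605.53413868, 241.22041187]), 'ee_rot': array([ 9.92385034e-01, -1.23169738e-01, -8.46261153e-05,  1.07385448e-03]), 'contact_force': array([-0.13943321,  0.98104691, -0.53967586]), 'wrist_torque': array([-0.02208894, -0.03091964, -0.05222102]), 'gripper_width': 85.46253864400772}
scene {'fovy': 52.30151368102901, 'cx': 246.52956836296528, 'cy': 188.19551543764572, 'R': array([[-0.8303137 ,  0.55703899, -0.016933  ],
       [ 0.35505391,  0.50532972, -0.78649768],
       [-0.42955312, -0.65905192, -0.61736106]]), 't': array([ 453.15300892, -111.73454904, 1416.06074174])}
top {'fovy': 45.51212153235669, 'cx': 264.38518836867127, 'cy': 189.56105125826784, 'R': array([[-0.01521405, -0.99973952, -0.01701258],
       [-0.98229111,  0.01812189, -0.18648263],
       [ 0.18674235,  0.01387415, -0.98231095]]), 't': array([  14.31007919,  548.66483122, 1326.45400246])}
wrist {'fovy': 70.61615690549067, 'cx': 250.69625825357951, 'cy': 193.17589972594627, 'R': array([[-0.2447151 , -0.96959443,  0.0010757 ],
       [-0.92531739,  0.23387121,  0.2984828 ],
       [-0.28965884,  0.07204789, -0.95441441]]), 't': array([623.53417332, -39.02791609, 379.2354604 ])}
```

View pics/scene0.png

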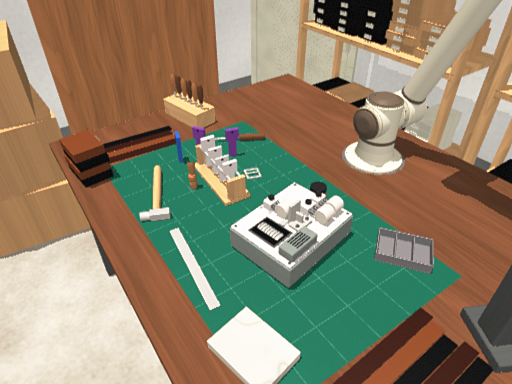

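View pics/top0.png

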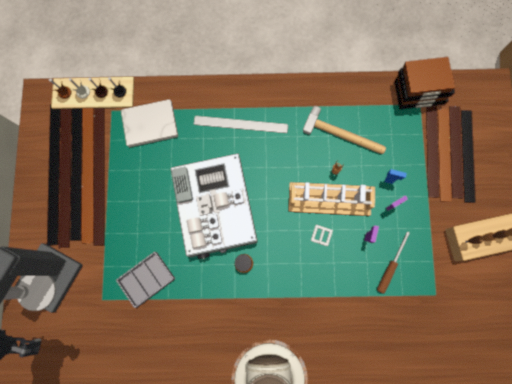

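View pics/wrist0.png

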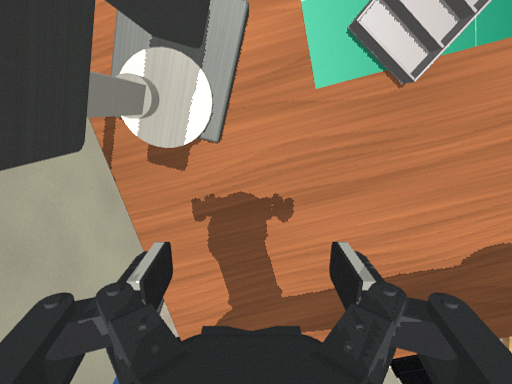

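Run:
```python
import cv2
t=cv2.imread("pics/top0.png");s=cv2.imread("pics/scene0.png")
cv2.imwrite("pics/t_m.png",cv2.resize(t[145:265,165:265],None,fx=5,fy=5,interpolation=cv2.INTER_CUBIC))
cv2.imwrite("pics/t_r.png",cv2.resize(t[160:250,280:420],None,fx=5.5,fy=5.5,interpolation=cv2.INTER_CUBIC))
cv2.imwrite("pics/s_m.png",cv2.resize(s[120:290,170:360],None,fx=3.5,fy=3.5,interpolation=cv2.INTER_CUBIC))
```

```text
(no output)
```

View pics/t_m.png

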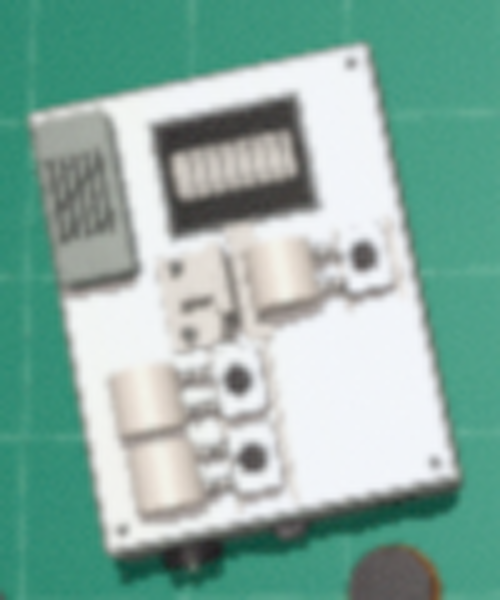

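View pics/t_r.png

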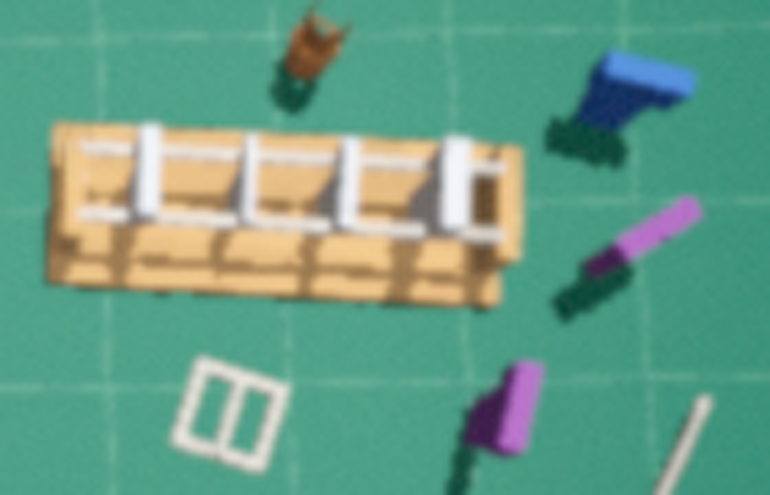

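View pics/s_m.png

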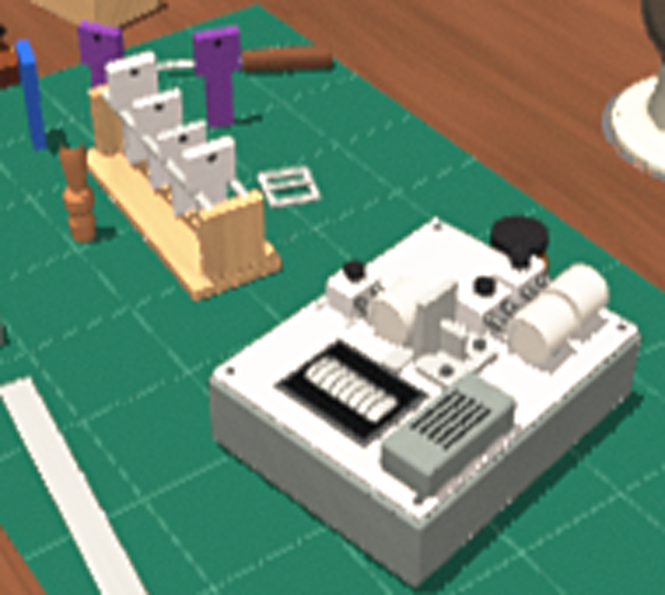

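```bash
cat > h.py <<'E'
from bench import *
import cv2, numpy as np
from scipy.spatial.transform import Rotation as Ro
def ray(c,px,z):
    f=192/np.tan(np.radians(c["fovy"]/2))
    d=np.array([(px[0]-c["cx"])/f,(px[1]-c["cy"])/f,1.])
    R=np.array(c["R"]);o=-R.T@np.array(c["t"]);d=R.T@d
    return o+d*(z-o[2])/d[2]
def proj(c,X):
    f=192/np.tan(np.radians(c["fovy"]/2))
    p=np.array(c["R"])@np.asarray(X,float)+np.array(c["t"])
    return np.array([c["cx"]+f*p[0]/p[2],c["cy"]+f*p[1]/p[2]])
def st():
    s=read_state();print(round(s["clock"],2),s["position"].round(1),Ro.from_quat(s["ee_rot"]).as_euler('ZYX').round(3),s["contact_force"].round(1),round(s["gripper_width"],1));return s
E
python3 - <<'E'
from h import *
s=st();print(Ro.from_quat(s["ee_rot"]).as_matrix().round(3))
c=calibration("top")
P=np.array([ray(c,(x/5+165-.4,y/5+145-.4),80) for x,y in [(32,115),(368,45),(460,480),(108,552)]])
print(P.round(0),P.mean(0))
print([np.linalg.norm(P[i]-P[(i+1)%4]).round() for i in range(4)])
v=(P[0]-P[3]+P[1]-P[2]);print("yaw x",np.arctan2(v[1],v[0]))
# rack base corners z ~? base left-lower etc
o=lambda x,y,z:ray(c,(x/5.5+280-.4,y/5.5+160-.4),z)
for x,y,l in [(150,170,97),(250,180,91),(348,185,97),(455,185,109)]: print(o(x,y,100).round(0))
print("rails",o(82,148,85),o(500,170,85),o(82,214,85),o(500,235,85))
E
```

```text
0.15 [152.6 605.7 241.5] [-0.247 -0.     3.14 ] [-1.   0.   0.1] 85.3
[[ 0.97  -0.244 -0.   ]
 [-0.244 -0.97  -0.002]
 [ 0.     0.002 -1.   ]]
[[615. 282.  80.]
 [655.  81.  80.]
 [394.  29.  80.]
 [356. 233.  80.]] [504.91092155 156.50974765  80.        ]
[np.float64(205.0), np.float64(266.0), np.float64(207.0), np.float64(264.0)]
yaw x 0.19338176570792429
[ 535. -119.  100.]
[ 528. -171.  100.]
[ 525. -222.  100.]
[ 524. -278.  100.]
rails [549.99576642 -84.00864291  85.        ] [ 533.95854729 -305.65032007   85.        ] [514.26329177 -83.0265056   85.        ] [ 499.00082896 -303.61098233   85.        ]
```

Run:
```python
from h import *
s=read_state();c=calibration("wrist");R=np.array(c["R"]);o=-R.T@c["t"]
T=Ro.from_quat(s["ee_rot"]).as_matrix()
print("cam in tool",T.T@(o-s["position"]), "fwd in tool",T.T@R[2])
def tgt(P,psi):
    for p0 in [-0.247]:
        d=np.array(P)-s["position"];print("tool shift now",(T.T@d).round(0))
tgt((505,156,300),0)
c=calibration("top")
for x,y in [(215,300),(245,270),(240,230),(260,355),(280,270)]: print((x,y),ray(c,(x/5+164.6,y/5+144.6),123).round(0))
```

```text
cam in tool [  76.22731462    0.84531711 -131.58176812] fwd in tool [-2.98567222e-01 -8.89191534e-04  9.54388193e-01]
tool shift now [452. 350. -58.]
(215, 300) [495. 166. 123.]
(245, 270) [512. 149. 123.]
(240, 230) [535. 152. 123.]
(260, 355) [463. 140. 123.]
(280, 270) [511. 129. 123.]
```

```bash
cat >> h.py <<'E'
def plan(P,psi,n,s=None):
    s=s or read_state()
    p=np.array(s["position"]);y0=Ro.from_quat(s["ee_rot"]).as_euler('ZYX')[0]
    d=(np.array(P)-p)/n; dt=((psi-y0+np.pi)%(2*np.pi)-np.pi)/n
    print("len/row",np.linalg.norm(d).round(1),"turn/row deg",np.degrees(dt).round(2))
    for i in range(n):
        a=y0+dt*i; x=np.array([np.cos(a),np.sin(a)]);y=np.array([np.sin(a),-np.cos(a)])
        print([1,[round(float(d[:2]@x/300),4),round(float(d[:2]@y/300),4),round(float(-d[2]/300),4)],round(-dt/2,4)],end=",")
    print()
E
python3 - <<'E'
from h import *
plan((510,152,230),-1.38,10)
E
```

```text
len/row 57.8 turn/row deg -6.49
[1, [0.1525, 0.1175, 0.0038], np.float64(0.0567)],[1, [0.1648, 0.0995, 0.0038], np.float64(0.0567)],[1, [0.175, 0.0802, 0.0038], np.float64(0.0567)],[1, [0.1829, 0.0599, 0.0038], np.float64(0.0567)],[1, [0.1885, 0.0389, 0.0038], np.float64(0.0567)],[1, [0.1917, 0.0173, 0.0038], np.float64(0.0567)],[1, [0.1925, -0.0045, 0.0038], np.float64(0.0567)],[1, [0.1907, -0.0262, 0.0038], np.float64(0.0567)],[1, [0.1865, -0.0476, 0.0038], np.float64(0.0567)],[1, [0.18, -0.0684, 0.0038], np.float64(0.0567)],
```

Call:
drive_tool(
  increments=[
    [1,[0.152,0.117,0.004],0.0567],
    [1,[0.165,0.1,0.004],0.0567],
    [1,[0.175,0.08,0.004],0.0567],
    [1,[0.183,0.06,0.004],0.0567],
    [1,[0.188,0.039,0.004],0.0567],
    [1,[0.192,0.017,0.004],0.0567],
    [1,[0.192,-0.005,0.004],0.0567],
    [1,[0.19,-0.026,0.004],0.0567],
    [1,[0.186,-0.048,0.004],0.0567],
    [1,[0.18,-0.068,0.004],0.0567],
    [1,[0,0,0],0],
    [1,[0,0,0],0],
  ],
)

```text
clock: 1.65
position: [509.5, 152.7, 229.9]
ee_rot: [0.771, -0.637, -0.0, 0.0]
contact_force: [-0.8, -0.6, -1.4]
gripper_width: 85.2
```

Run:
```python
from h import *
import pickle
st();c=calibration("wrist");im=get_image("wrist")
pickle.dump(c,open("w1.pkl","wb"));cv2.imwrite("pics/w1.png",im[:,:,::-1])
cv2.imwrite("pics/w1b.png",cv2.resize(im[60:300,100:420,::-1],None,fx=2.5,fy=2.5,interpolation=cv2.INTER_CUBIC))
```

```text
1.65 [509.5 152.7 229.9] [-1.381 -0.     3.141] [-0.8 -0.6 -1.4] 85.2
```

View pics/w1b.png

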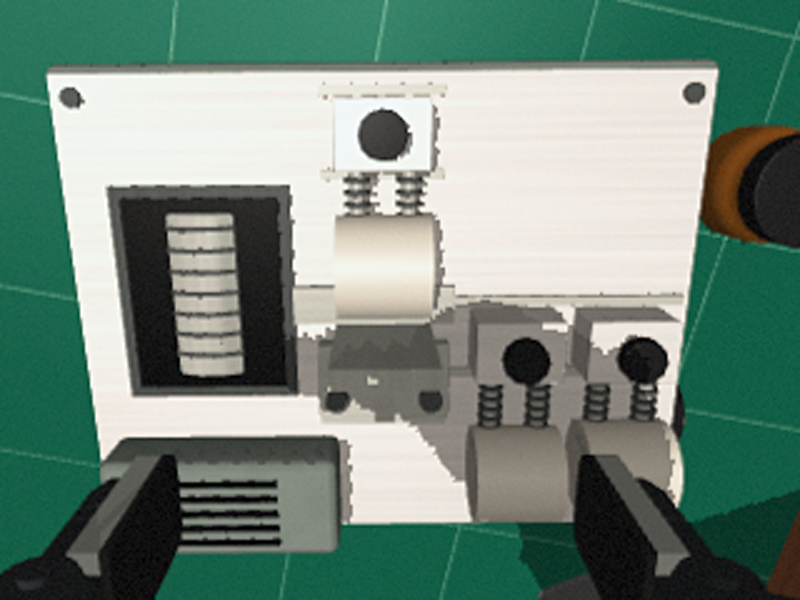

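View pics/w1.png

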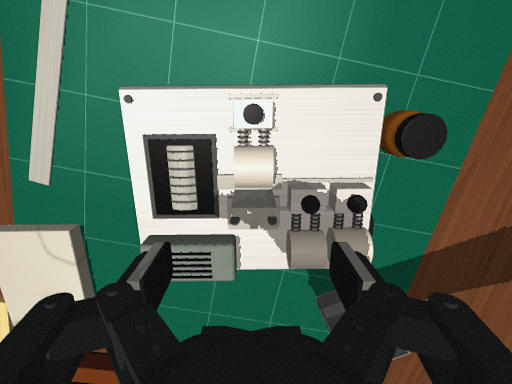

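Run:
```python
from h import *
im=cv2.imread("pics/w1.png")[120:235,215:295]
im=cv2.convertScaleAbs(im,alpha=1.0)
cv2.imwrite("pics/w1c.png",cv2.resize(im,None,fx=5.2*1.3,fy=5.2,interpolation=cv2.INTER_NEAREST))
c=calibration("wrist")
M=np.array([504.9,156.5]);yaw=.19
def m2w(x,y,z): return [M[0]+x*np.cos(yaw)-y*np.sin(yaw),M[1]+x*np.sin(yaw)+y*np.cos(yaw),z]
for n,p in dict(ft_l=(20,0,141),ft_r=(-20,0,141),fb_l=(20,0,85),fb_r=(-20,0,85)).items(): print(n,proj(c,m2w(*p)))
for x,y in [(48,70),(716,65)]: print("deck corner",ray(c,(x/2.5+100,y/2.5+60),80))
```

```text
ft_l [231.45691453 206.07370881]
ft_r [277.6410674 206.0801191]
fb_l [234.96231528 187.94538038]
fb_r [272.58327867 187.95387407]
deck corner [652.28433611  83.47878199  80.        ]
deck corner [398.13531227  32.58189399  80.        ]
```

View pics/w1c.png

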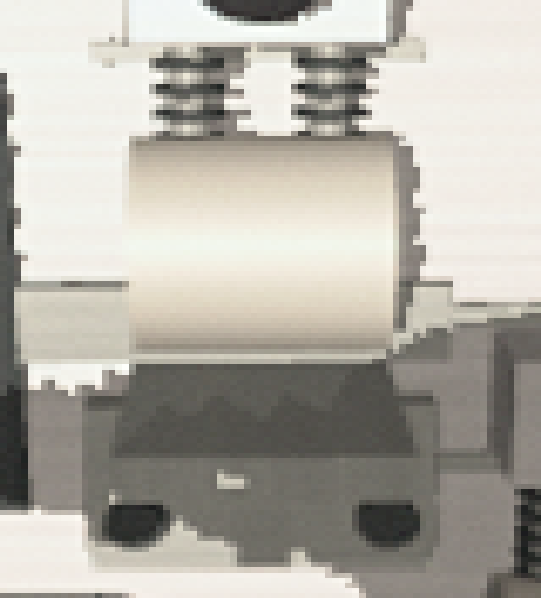

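```bash
cat >> h.py <<'E'
def hline(g,cols,r0,r1,sign):
    """sub-pixel row of strongest vertical gradient (sign) per column, robust line fit"""
    pts=[]
    G=cv2.GaussianBlur(g.astype(np.float32),(0,0),0.8)
    for x in cols:
        d=sign*np.gradient(G[r0:r1,x]);k=int(np.argmax(d))
        if 0<k<len(d)-1:
            den=d[k-1]-2*d[k]+d[k+1]; o=0.5*(d[k-1]-d[k+1])/den if den else 0
            pts.append((x,r0+k+o))
    pts=np.array(pts,np.float32)
    l=cv2.fitLine(pts,cv2.DIST_HUBER,0,.01,.01).ravel()
    return lambda x:(x,l[3]+(x-l[2])*l[1]/l[0])
E
python3 - <<'E'
from h import *
im=cv2.imread("pics/w1.png");g=cv2.cvtColor(im,cv2.COLOR_BGR2GRAY)
import pickle
c=pickle.load(open("w1.pkl","rb"))
L=hline(g,range(235,274),202,214,1)
a=ray(c,L(232),141);b=ray(c,L(276),141);print("fence",L(232),L(276),a,b,"yaw",np.arctan2(a[1]-b[1],a[0]-b[0]))
g2=im[:,:,2]
L=hline(g2,range(125,383),80,95,1);a=ray(c,L(130),80);b=ray(c,L(380),80);print("deck far",L(130),L(380),a,b,np.arctan2(a[1]-b[1],a[0]-b[0]))
print(g[195:216,245],g[195:216,260]); print(g[203,224:284])
E
```

```text
fence (232, np.float32(207.43161)) (276, np.float32(207.16525)) [524.0756493  160.69842976 141.        ] [486.67046203 153.30537671 141.        ] yaw 0.19513281159318058
deck far (130, np.float32(88.8911)) (380, np.float32(86.82727)) [641.93775688  81.49093471  80.        ] [404.06654291  33.99652597  80.        ] 0.19707282862262845
[ 95  92  86  83  80  83  84  83  82  86  83  86  91 110 113 114 112 111
 114 113 115] [ 92  90  84  79  79  79  81  80  78  77  82  80  87 107 110 108 105 107
 109 109 107]
[134 135 135 116 114 114 113 108  91  91  89  86  84  84  81  85  85  80
  83  83  84  82  82  83  82  80  80  81  83  80  79  80  81  81  79  77
  78  80  81  81  79  80  80  80  81  84  79  77  79  77  81  85 109 113
 115 104 130 136 133 133]
```

Run:
```python
from h import *
import pickle
c=pickle.load(open("w1.pkl","rb"));g=cv2.cvtColor(cv2.imread("pics/w1.png"),cv2.COLOR_BGR2GRAY)
print(g[180:196,245],g[180:196,255])
G=np.array([505.6,157.0]);n=np.array([-np.sin(.196),np.cos(.196)])
R=np.array(c["R"]);o=-R.T@c["t"]
for r in (187.5,188.5,189.5,190.5):
    p=ray(c,(253.7,r),100);q=ray(c,(253.7,r),120)
    A=np.array([(p[:2]-G)@n,100]);B=np.array([(q[:2]-G)@n,120]);d=(B-A)/np.linalg.norm(B-A);nn=np.array([d[1],-d[0]]);
    # axis (-g-20,103)
    h=(np.array([0,103])-A)@nn  # signed at g+20=0
    for s in(1,-1): print(r,s,"gap",((h-s*20)/nn[0]-20).round(2))
plan((525,-180,260),-1.64,6)
```

```text
[205 198 190 181 173 161 142 160 204 176  91  93  94  93  92  95] [204 195 192 182 171 158 142 158 202 176  84  92  91  92  91  92]
187.5 1 gap -34.04
187.5 -1 gap 7.61
188.5 1 gap -35.09
188.5 -1 gap 6.6
189.5 1 gap -36.15
189.5 -1 gap 5.59
190.5 1 gap -37.22
190.5 -1 gap 4.57
len/row 55.8 turn/row deg -2.48
[1, [0.1835, 0.0265, -0.0166], np.float64(0.0217)],[1, [0.1845, 0.0185, -0.0166], np.float64(0.0217)],[1, [0.1851, 0.0105, -0.0166], np.float64(0.0217)],[1, [0.1854, 0.0025, -0.0166], np.float64(0.0217)],[1, [0.1853, -0.0055, -0.0166], np.float64(0.0217)],[1, [0.1849, -0.0136, -0.0166], np.float64(0.0217)],
```

Call:
drive_tool(
  increments=[
    [1,[0.1835,0.0265,-0.0166],0.0217],
    [1,[0.1845,0.0185,-0.0166],0.0217],
    [1,[0.1851,0.0105,-0.0166],0.0217],
    [1,[0.1854,0.0025,-0.0166],0.0217],
    [1,[0.1853,-0.0055,-0.0166],0.0217],
    [1,[0.1849,-0.0136,-0.0166],0.0217],
    [1,[0,0,0],0],
    [1,[0,0,0],0],
  ],
)

```text
clock: 2.7
position: [525.1, -179.2, 260.1]
ee_rot: [-0.682, 0.731, 0.0, 0.0]
contact_force: [-0.3, 0.7, -0.5]
gripper_width: 85.5
```

Run:
```python
from h import *
import pickle
st();c=calibration("wrist");im=get_image("wrist")
pickle.dump(c,open("w2.pkl","wb"));cv2.imwrite("pics/w2.png",im[:,:,::-1])
cv2.imwrite("pics/w2b.png",cv2.resize(im[60:300,150:350,::-1],None,fx=3,fy=2.5,interpolation=cv2.INTER_CUBIC))
```

```text
2.7 [ 525.1 -179.2  260.1] [-1.64   0.     3.141] [-0.3  0.7 -0.5] 85.5
```

View pics/w2b.png

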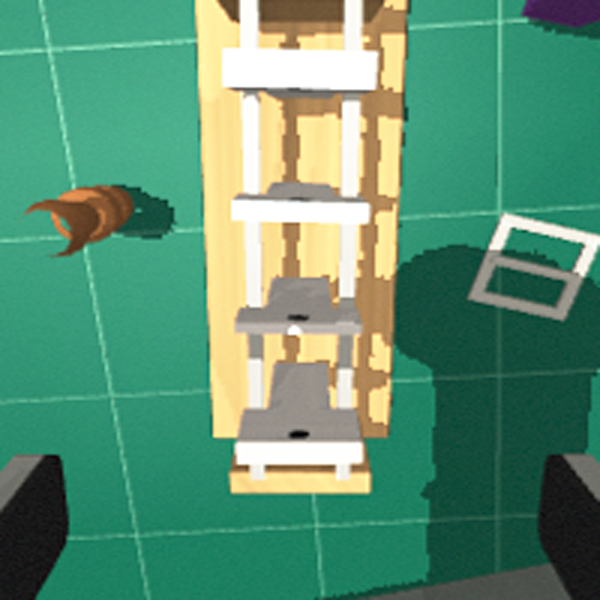

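Run:
```python
from h import *
import pickle
c=pickle.load(open("w2.pkl","rb"))
P=lambda x,y,z:ray(c,(x/3+150-.33,y/2.5+60-.3),z)
D={}
for n,(x0,x1,y0,y1,z) in dict(l3=(236,363,440,463,123),l1=(237,361,324,333,111),l2=(232,369,200,222,117),l4=(222,378,50,90,129)).items():
    a=P(x0,(y0+y1)/2,z);b=P(x1,(y0+y1)/2,z);u=P((x0+x1)/2,y0,z);v=P((x0+x1)/2,y1,z)
    D[n]=((a+b)/2)[:2]
    print(n,((a+b)/2).round(1),"width",np.linalg.norm(a-b).round(1),"thick",np.linalg.norm(u-v).round(1),"yaw",np.arctan2(a[1]-b[1],a[0]-b[0]).round(3))
d=D["l3"]-D["l4"];print("rack yaw",np.arctan2(-d[0],d[1]),np.linalg.norm(d),(D["l3"]+D["l4"])/2)
```

```text
l3 [ 530.5 -118.   123. ] width 46.5 thick 11.2 yaw -0.07
l1 [ 527.  -170.7  111. ] width 44.7 thick 4.1 yaw -0.069
l2 [ 522.8 -221.7  117. ] width 45.9 thick 8.8 yaw -0.069
l4 [ 519.3 -273.7  129. ] width 47.1 thick 13.5 yaw -0.069
rack yaw -0.07142210287605337 156.13348170007131 [ 524.89642319 -195.86872242]
```

Call:
drive_tool(
  increments=[
    [0.5,[-0.015,-0.002,0.16],0],
    [0.5,[-0.015,-0.002,0.16],0],
    [0.5,[0,0,0.14],0],
    [0.5,[0,0,0.06],0],
    [0.5,[0,0,0.053],0],
    [0.5,[0,0,0],0],
    [0.5,[0,0,0],0],
  ],
)

```text
clock: 3.62
position: [527.8, -171.2, 89.2]
ee_rot: [-0.682, 0.731, -0.001, 0.001]
contact_force: [-0.5, 0.5, 0.2]
gripper_width: 63.7
```

Run:
```python
from h import *
st();im=get_image("wrist");c=calibration("wrist")
cv2.imwrite("pics/w3.png",im[:,:,::-1])
print(ray(c,(0,0),0))
```

```text
3.62 [ 527.8 -171.2   89.2] [-1.64 -0.   -3.14] [-0.5  0.5  0.2] 63.7
[ 692.40604636 -332.4468312     0.        ]
```

View pics/w3.png

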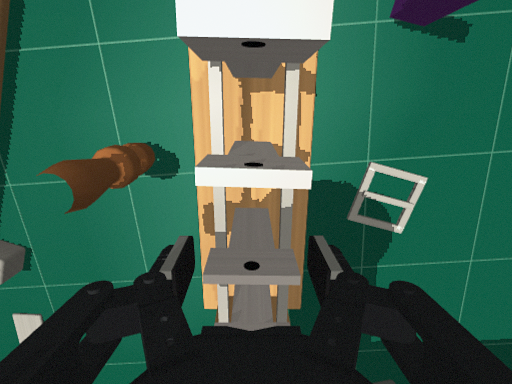

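Call:
drive_tool(
  increments=[
    [-1,[0,0,0],0],
    [-1,[0,0,0],0],
    [-1,[0,0,0],0],
    [-1,[0,0,0],0],
  ],
)

```text
clock: 4.18
position: [527.7, -171.7, 89.5]
ee_rot: [-0.682, 0.731, -0.001, 0.001]
contact_force: [0.1, 0.3, 6.1]
gripper_width: 45.0
```

Run:
```python
from h import *
s=st()
plan((s["position"][0],s["position"][1],208),-1.64,3)
```

```text
4.17 [ 527.7 -171.7   89.5] [-1.641 -0.    -3.14 ] [0.1 0.3 6.1] 45.0
len/row 39.5 turn/row deg 0.02
[1, [0.0, 0.0, -0.1317], np.float64(-0.0001)],[1, [0.0, 0.0, -0.1317], np.float64(-0.0001)],[1, [0.0, 0.0, -0.1317], np.float64(-0.0001)],
```

Run:
```python
from h import *
s=read_state();s=dict(s);s["position"]=np.array([527.7,-171.7,224.5])
plan((507.5,147.2,224.5),-1.375,6,s)
```

```text
len/row 53.3 turn/row deg 2.54
[1, [-0.1759, 0.0236, -0.0], np.float64(-0.0222)],[1, [-0.1768, 0.0158, -0.0], np.float64(-0.0222)],[1, [-0.1773, 0.0079, -0.0], np.float64(-0.0222)],[1, [-0.1775, 0.0001, -0.0], np.float64(-0.0222)],[1, [-0.1774, -0.0078, -0.0], np.float64(-0.0222)],[1, [-0.1768, -0.0156, -0.0], np.float64(-0.0222)],
```

Call:
drive_tool(
  increments=[
    [-1,[0,0,-0.1],0],
    [-1,[0,0,-0.15],0],
    [-1,[0,0,-0.15],0],
    [-1,[0,0,-0.05],0],
    [-1,[0,0,0],0],
  ],
)

```text
clock: 4.8
position: [527.0, -171.4, 223.5]
ee_rot: [-0.682, 0.732, -0.0, 0.001]
contact_force: [-0.3, 0.3, -0.7]
gripper_width: 44.9
```

Call:
drive_tool(
  increments=[
    [-1,[-0.09,0.012,0],-0.0222],
    [-1,[-0.176,0.0195,0],-0.0222],
    [-1,[-0.177,0.012,0],-0.0222],
    [-1,[-0.177,0.004,0],-0.0222],
    [-1,[-0.177,-0.004,0],-0.0222],
    [-1,[-0.177,-0.012,0],-0.0222],
    [-1,[-0.088,-0.008,0],0],
    [-1,[0,0,0],0],
    [-1,[0,0,0],0],
  ],
)

```text
clock: 5.92
position: [499.3, 146.1, 221.7]
ee_rot: [0.773, -0.635, -0.001, 0.002]
contact_force: [-0.5, -0.7, -0.1]
gripper_width: 44.8
```

```bash
cat >> h.py <<'E'
G=np.array([505.6,157.0]);GY=.196
def gf(p): # world->guide frame
    d=np.array(p[:2])-G;c,s=np.cos(GY),np.sin(GY)
    return np.array([c*d[0]+s*d[1],-s*d[0]+c*d[1],p[2]-85])
E
python3 - <<'E'
from h import *
import pickle
s=st();print(gf(s["position"]));c=calibration("wrist");im=get_image("wrist")
pickle.dump(c,open("w4.pkl","wb"));cv2.imwrite("pics/w4.png",im[:,:,::-1])
cv2.imwrite("pics/w4b.png",cv2.resize(im[120:320,170:340,::-1],None,fx=4,fy=3,interpolation=cv2.INTER_CUBIC))
E
```

```text
5.92 [499.3 146.1 221.7] [-1.375e+00 -1.000e-03  3.138e+00] [-0.5 -0.7 -0.1] 44.8
[ -8.32412548  -9.45756423 136.69297228]
```

View pics/w4b.png

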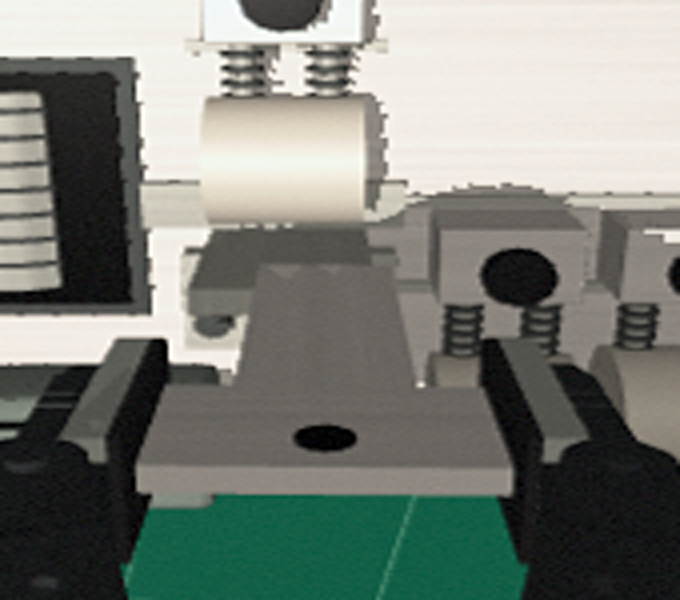

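Run:
```python
from h import *
import pickle
c=pickle.load(open("w4.pkl","rb"));s=read_state();z=s["position"][2];t=gf(s["position"])
for n,(x,y,dz) in dict(topfront=(325,466,21.5),topback=(325,493,21.5),bot_l=(258,266,-69.5),bot_r=(392,266,-69.5),top_l=(141,466,21.5),top_r=(507,466,21.5)).items():
    p=ray(c,(x/4+170-.37,y/3+120-.33),z+dz);print(n,(gf(p)-t).round(1))
```

```text
topfront [-0.4 -2.1 21.5]
topback [-0.4  2.9 21.5]
bot_l [ 12.4  -1.3 -69.5]
bot_r [-14.   -1.3 -69.5]
top_l [21.1 -2.1 21.5]
top_r [-21.7  -2.   21.5]
```

Call:
drive_tool(
  increments=[
    [-1,[0,-0.027,0],0],
    [-1,[0,0,0.05],0],
    [-1,[0,0,0.027],0],
    [-1,[-0.009,0,0],0],
    [-1,[0,0,0],0],
  ],
)

```text
clock: 6.6
position: [507.5, 151.3, 200.3]
ee_rot: [0.773, -0.634, 0.0, -0.0]
contact_force: [0.4, 0.4, 0.2]
gripper_width: 44.8
```

Run:
```python
from h import *
s=st();print(gf(s["position"]))
```

```text
6.6 [507.5 151.3 200.3] [-1.374 -0.    -3.141] [0.4 0.4 0.2] 44.8
[  0.7450987   -5.97919722 115.28644996]
```

Call:
drive_tool(
  increments=[
    [-1,[-0.003,0,0],0],
    [-1,[-0.003,0,0],0],
    [-1,[0,0,0],0],
  ],
)

```text
clock: 6.98
position: [507.1, 153.0, 200.4]
ee_rot: [0.773, -0.634, 0.0, -0.0]
contact_force: [-0.4, -0.2, -0.1]
gripper_width: 44.6
```

Call:
drive_tool(
  increments=[
    [-1,[-0.003,0,0],0],
    [-1,[0,0,0],0],
  ],
)

```text
clock: 7.22
position: [506.9, 153.8, 200.2]
ee_rot: [0.773, -0.635, 0.0, -0.0]
contact_force: [-0.7, -0.7, -0.8]
gripper_width: 44.8
```

Call:
drive_tool(
  increments=[
    [-1,[-0.003,0,0],0],
    [-1,[0,0,0],0],
  ],
)

```text
clock: 7.48
position: [506.7, 154.4, 200.2]
ee_rot: [0.773, -0.634, 0.0, 0.0]
contact_force: [0.7, -0.7, 0.1]
gripper_width: 44.6
```

Call:
drive_tool(
  increments=[
    [-1,[-0.003,0,0],0],
    [-1,[0,0,0],0],
  ],
)

```text
clock: 7.72
position: [506.6, 155.1, 200.2]
ee_rot: [0.773, -0.635, 0.0, 0.0]
contact_force: [0.2, -2.8, 0.3]
gripper_width: 44.5
```

Call:
drive_tool(
  increments=[
    [-1,[-0.003,0,0],0],
    [-1,[0,0,0],0],
  ],
)

```text
clock: 7.98
position: [506.4, 155.9, 200.2]
ee_rot: [0.773, -0.634, 0.0, 0.0]
contact_force: [1.9, -4.1, -0.5]
gripper_width: 44.4
```

Run:
```python
from h import *
s=st();print(gf(s["position"]),s["wrist_torque"]);im=get_image("wrist")
cv2.imwrite("pics/w5.png",cv2.resize(im[120:320,170:340,::-1],None,fx=4,fy=3,interpolation=cv2.INTER_CUBIC))
```

```text
7.97 [506.4 155.9 200.2] [-1.375e+00 -1.000e-03  3.141e+00] [ 1.9 -4.1 -0.5] 44.4
[  0.58758564  -1.24068308 115.21883041] [-1.46950935 -0.59213221  0.0614884 ]
```

View pics/w5.png

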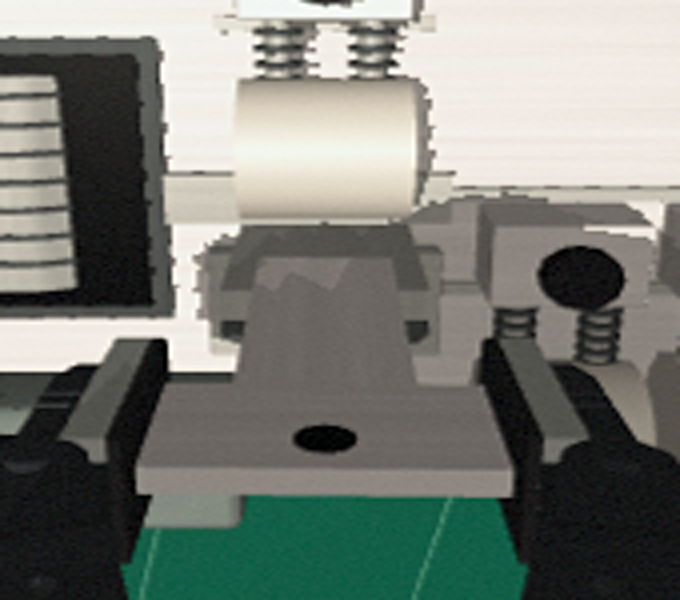

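Call:
drive_tool(
  increments=[
    [-1,[0.005,0,0],0],
    [-1,[0,0,0],0],
  ],
)

```text
clock: 8.28
position: [506.6, 155.0, 200.2]
ee_rot: [0.773, -0.635, -0.0, -0.0]
contact_force: [2.0, -2.7, -0.9]
gripper_width: 44.4
```

Run:
```python
from h import *
s=st();t=gf(s["position"]);print(t,s["wrist_torque"]);c=calibration("wrist");im=get_image("wrist")
cv2.imwrite("pics/w6.png",cv2.resize(im[120:320,170:340,::-1],None,fx=4,fy=3,interpolation=cv2.INTER_CUBIC))
g=cv2.cvtColor(im,cv2.COLOR_RGB2GRAY);print(g[198:222,252],g[198:222,245],g[198:222,258])
z=s["position"][2]
for r in range(204,212): print(r,(gf(ray(c,(252,r),z-69.5))-t).round(1))
```

```text
8.28 [506.6 155.  200.2] [-1.375e+00  1.000e-03 -3.141e+00] [ 2.  -2.7 -0.9] 44.4
[  0.59219264  -2.1155638  115.22189514] [-0.9320141  -0.27797533  0.00838998]
[ 81  79  83  81  81  81  83  79  89 114 109 103 103 101 104 100 101 101
 102 101 104 102 101 103] [ 84  84  82  82  84  84  83  83  95 118 117 117 119 116 118 113 104 101
 101 103 103 104 102 102] [ 79  82  82  83  81  81  80  79  88 104 104 102 104 106 104 106 107 107
 104 103 105 104 104 104]
204 [ -1.3  -5.  -69.5]
205 [ -1.3  -4.1 -69.5]
206 [ -1.3  -3.3 -69.5]
207 [ -1.3  -2.4 -69.5]
208 [ -1.3  -1.6 -69.5]
209 [ -1.3  -0.7 -69.5]
210 [ -1.3   0.1 -69.5]
211 [ -1.3   0.9 -69.5]
```

View pics/w6.png

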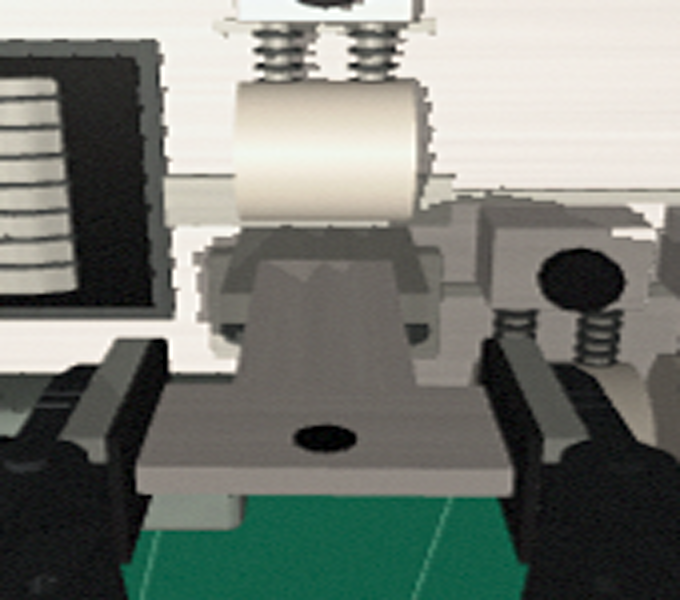

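Call:
drive_tool(
  increments=[
    [-1,[0.002,0,0],0],
    [-1,[0,0,0.017],0],
    [-1,[0,0,0.017],0],
    [-1,[0,0,0.017],0],
    [-1,[0,0,0],0],
  ],
)

```text
clock: 8.95
position: [506.3, 154.2, 184.0]
ee_rot: [0.773, -0.635, -0.0, 0.001]
contact_force: [-0.7, -0.7, -2.2]
gripper_width: 44.9
```

Call:
drive_tool(
  increments=[
    [-1,[0,0,0.012],0],
    [-1,[0,0,0.012],0],
    [-1,[0,0,0.012],0],
    [-1,[0,0,0],0],
  ],
)

```text
clock: 9.45
position: [506.6, 154.2, 173.6]
ee_rot: [0.773, -0.635, -0.0, 0.0]
contact_force: [0.3, -1.2, -1.1]
gripper_width: 44.1
```

Call:
drive_tool(
  increments=[
    [-1,[0,0,0.012],0],
    [-1,[0,0,0.012],0],
    [-1,[0,0,0.012],0],
    [-1,[0,0,0],0],
  ],
)

```text
clock: 9.95
position: [506.6, 154.2, 162.7]
ee_rot: [0.773, -0.635, -0.0, 0.0]
contact_force: [-0.1, -2.0, -2.0]
gripper_width: 44.6
```

Run:
```python
from h import *
s=st();t=gf(s["position"]);print(t,s["wrist_torque"])
```

```text
9.95 [506.6 154.2 162.7] [-1.375 -0.     3.141] [-0.1 -2.  -2. ] 44.6
[ 0.38659818 -2.93301937 77.72753805] [-0.68097657 -0.24295642  0.02519719]
```

Call:
drive_tool(
  increments=[
    [-1,[0,0,0.013],0],
    [-1,[0,0,0.01],0],
    [-1,[0,0,0],0],
  ],
)

```text
clock: 10.32
position: [506.7, 154.2, 155.9]
ee_rot: [0.773, -0.635, -0.0, 0.0]
contact_force: [1.4, -2.3, -1.3]
gripper_width: 44.9
```

Call:
drive_tool(
  increments=[
    [-1,[0,0,0.004],0],
    [-1,[0,0,0.002],0],
    [-1,[0,0,0],0],
  ],
)

```text
clock: 10.7
position: [506.8, 154.2, 154.7]
ee_rot: [0.773, -0.635, 0.0, 0.0]
contact_force: [1.3, -3.8, 0.4]
gripper_width: 44.8
```

Run:
```python
from h import *
s=st();t=gf(s["position"]);print(t,s["wrist_torque"]);c=calibration("wrist");im=get_image("wrist")
cv2.imwrite("pics/w7.png",cv2.resize(im[120:320,170:340,::-1],None,fx=4,fy=3,interpolation=cv2.INTER_CUBIC))
```

```text
10.7 [506.8 154.2 154.7] [-1.375 -0.    -3.142] [ 1.3 -3.8  0.4] 44.8
[ 0.59992109 -2.94970094 69.66036316] [-1.00831137 -0.21638966  0.05724135]
```

View pics/w7.png

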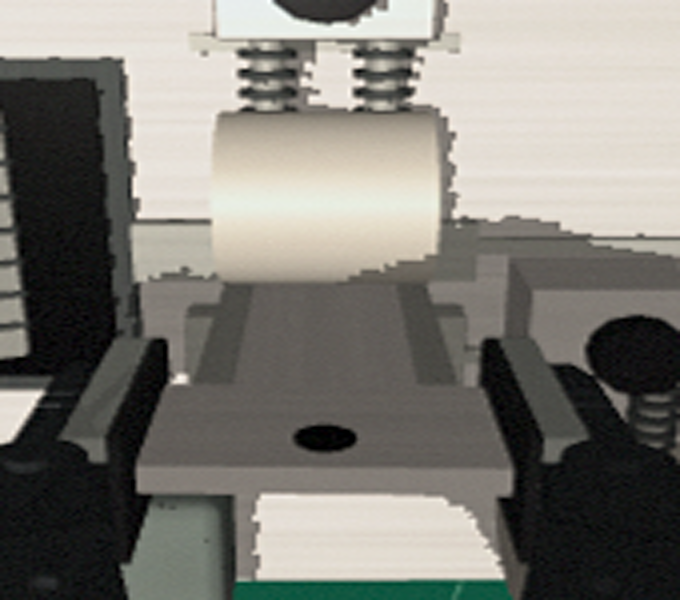

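Call:
drive_tool(
  increments=[
    [-1,[0,0,0.003],0],
    [-1,[0,0,0],0],
  ],
)

```text
clock: 11.0
position: [506.8, 154.3, 154.5]
ee_rot: [0.773, -0.634, 0.0, -0.0]
contact_force: [-0.1, -3.5, 5.3]
gripper_width: 44.7
```

Run:
```python
from h import *
s=dict(read_state());s["position"]=np.array([506.8,154.2,225.])
plan((527.2,-171.5,222),-1.64,6,s)
```

```text
len/row 54.4 turn/row deg -2.54
[1, [0.1797, 0.0242, 0.0017], np.float64(0.0221)],[1, [0.1806, 0.0162, 0.0017], np.float64(0.0221)],[1, [0.1811, 0.0082, 0.0017], np.float64(0.0221)],[1, [0.1813, 0.0002, 0.0017], np.float64(0.0221)],[1, [0.1811, -0.0078, 0.0017], np.float64(0.0221)],[1, [0.1806, -0.0158, 0.0017], np.float64(0.0221)],
```

Call:
drive_tool(
  increments=[
    [-1,[0,0,-0.05],0],
    [-1,[0,0,-0.09],0],
    [-1,[0,0,-0.098],0],
    [-1,[0,0,0],0],
  ],
)

```text
clock: 11.5
position: [508.4, 155.9, 228.3]
ee_rot: [0.773, -0.634, 0.001, -0.004]
contact_force: [0.3, 0.5, -1.2]
gripper_width: 44.5
```

Call:
drive_tool(
  increments=[
    [-1,[0.18,0.0242,0.0017],0.0221],
    [-1,[0.181,0.0162,0.0017],0.0221],
    [-1,[0.181,0.0082,0.0017],0.0221],
    [-1,[0.181,0.0002,0.0017],0.0221],
    [-1,[0.181,-0.0078,0.0017],0.0221],
    [-1,[0.181,-0.0158,0.0017],0.0221],
    [-1,[0,0,0],0],
    [-1,[0,0,0],0],
  ],
)

```text
clock: 12.5
position: [526.9, -171.2, 221.3]
ee_rot: [-0.682, 0.731, 0.001, 0.0]
contact_force: [0.8, -0.1, 0.1]
gripper_width: 44.4
```

```bash
cat >> h.py <<'E'
def shift(P,psi):
    s=st();y0=Ro.from_quat(s["ee_rot"]).as_euler('ZYX')[0];T=Ro.from_quat(s["ee_rot"]).as_matrix()
    d=(np.array(P)-s["position"]);a=y0
    x=np.array([np.cos(a),np.sin(a)]);y=np.array([np.sin(a),-np.cos(a)])
    print("shift scaled",(d[:2]@x/300).round(4),(d[:2]@y/300).round(4),(-d[2]/300).round(4),"turn",round(-(psi-y0)/2,4))
E
python3 - <<'E'
from h import *
import pickle
shift((527.2,-171.5,89.5),-1.64);c=calibration("wrist");im=get_image("wrist")
cv2.imwrite("pics/w8.png",im[:,:,::-1])
E
```

```text
12.5 [ 526.9 -171.2  221.3] [-1.641e+00  1.000e-03  3.141e+00] [ 0.8 -0.1  0.1] 44.4
shift scaled 0.0008 -0.0011 0.4394 turn -0.0003
```

View pics/w8.png

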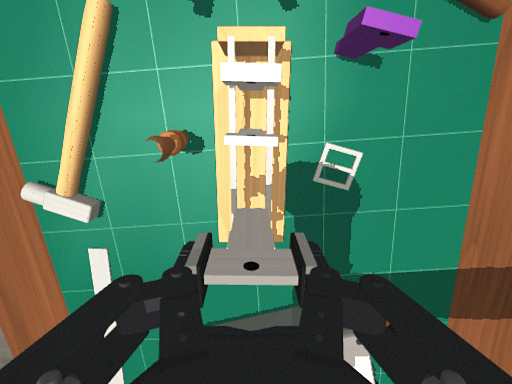

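Call:
drive_tool(
  increments=[
    [-1,[0,0,0.1],0],
    [-1,[0,0,0.1],0],
    [-1,[0,0,0.08],0],
    [-1,[0,0,0.06],0],
    [-1,[0,0,0.06],0],
    [-1,[0,0,0.03],0],
    [-1,[0,0,0],0],
  ],
)

```text
clock: 13.42
position: [527.1, -170.7, 92.7]
ee_rot: [-0.683, 0.731, 0.0, -0.0]
contact_force: [0.4, 0.6, 0.7]
gripper_width: 44.2
```

Call:
drive_tool(
  increments=[
    [-1,[0,0,0.009],0],
    [-1,[0,0,0],0],
    [0.5,[0,0,0],0],
    [0.5,[0,0,0],0],
    [0.5,[0,0,0],0],
  ],
)

```text
clock: 14.05
position: [527.2, -171.7, 90.5]
ee_rot: [-0.682, 0.731, -0.0, 0.0]
contact_force: [0.8, 0.5, 0.3]
gripper_width: 64.2
```

Run:
```python
from h import *
st();im=get_image("wrist")
cv2.imwrite("pics/w9.png",im[:,:,::-1])
```

```text
14.05 [ 527.2 -171.7   90.5] [-1.64  -0.    -3.141] [0.8 0.5 0.3] 64.2
```

View pics/w9.png

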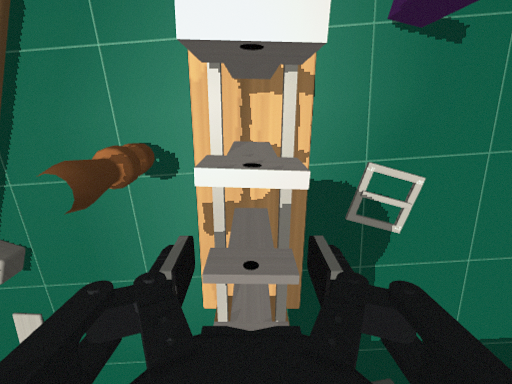

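Call:
drive_tool(
  increments=[
    [0.5,[0,0,-0.1],0],
    [0.5,[0,0,-0.13],0],
    [0.5,[0.084,0.001,0],0],
    [0.5,[0.084,0.002,0],0],
    [0.5,[0,0,0],0],
    [0.5,[0,0,0.1],0],
    [0.5,[0,0,0.1],0],
    [0.5,[0,0,0.034],0],
    [0.5,[0,0,0],0],
  ],
)

```text
clock: 15.22
position: [522.7, -221.5, 88.8]
ee_rot: [-0.682, 0.731, 0.0, -0.0]
contact_force: [1.1, -0.6, -0.5]
gripper_width: 64.3
```

Run:
```python
from h import *
st();im=get_image("wrist")
cv2.imwrite("pics/w10.png",im[:,:,::-1])
```

```text
15.22 [ 522.7 -221.5   88.8] [-1.639 -0.     3.14 ] [ 1.1 -0.6 -0.5] 64.3
```

View pics/w10.png

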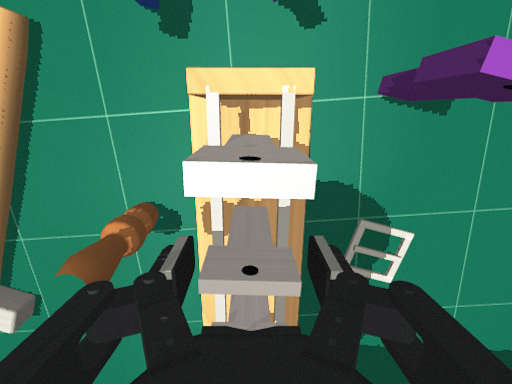

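Call:
drive_tool(
  increments=[
    [-1,[0,0,0],0],
    [-1,[0,0,0],0],
    [-1,[0,0,0],0],
    [-1,[0,0,0],0],
  ],
)

```text
clock: 15.78
position: [523.9, -221.9, 90.6]
ee_rot: [-0.682, 0.731, -0.001, 0.001]
contact_force: [-0.0, 1.2, 6.4]
gripper_width: 44.8
```

Call:
drive_tool(
  increments=[
    [-1,[0,0,-0.1],0],
    [-1,[0,0,-0.15],0],
    [-1,[0,0,-0.15],0],
    [-1,[0,0,-0.05],0],
    [-1,[0,0,0],0],
  ],
)

```text
clock: 16.4
position: [522.6, -221.6, 224.4]
ee_rot: [-0.682, 0.731, -0.0, 0.001]
contact_force: [-0.1, 0.8, -1.5]
gripper_width: 44.9
```

Run:
```python
from h import *
st();plan((507.6,147.0,223),-1.375,7)
```

```text
16.4 [ 522.6 -221.6  224.4] [-1.64e+00  1.00e-03 -3.14e+00] [-0.1  0.8 -1.5] 44.9
len/row 52.7 turn/row deg 2.17
[1, [-0.1746, 0.0193, 0.0007], np.float64(-0.019)],[1, [-0.1752, 0.0127, 0.0007], np.float64(-0.019)],[1, [-0.1756, 0.0061, 0.0007], np.float64(-0.019)],[1, [-0.1757, -0.0006, 0.0007], np.float64(-0.019)],[1, [-0.1755, -0.0073, 0.0007], np.float64(-0.019)],[1, [-0.1751, -0.0139, 0.0007], np.float64(-0.019)],[1, [-0.1745, -0.0205, 0.0007], np.float64(-0.019)],
```

Call:
drive_tool(
  increments=[
    [-1,[-0.1746,0.0193,0.0007],-0.019],
    [-1,[-0.1752,0.0127,0.0007],-0.019],
    [-1,[-0.1756,0.0061,0.0007],-0.019],
    [-1,[-0.1757,-0.0006,0.0007],-0.019],
    [-1,[-0.1755,-0.0073,0.0007],-0.019],
    [-1,[-0.1751,-0.0139,0.0007],-0.019],
    [-1,[-0.1745,-0.0205,0.0007],-0.019],
    [-1,[0,0,0],0],
    [-1,[0,0,0],0],
  ],
)

```text
clock: 17.52
position: [506.4, 146.4, 220.7]
ee_rot: [0.773, -0.634, -0.001, 0.002]
contact_force: [-0.6, 0.0, -0.4]
gripper_width: 44.8
```

```bash
cat >> h.py <<'E'
def leafview(name,top,zo=70):
    s=st();t=gf(s["position"]);print("guide",t.round(2));c=calibration("wrist");im=get_image("wrist")
    cv2.imwrite(f"pics/{name}.png",cv2.resize(im[120:320,170:340,::-1],None,fx=4,fy=3,interpolation=cv2.INTER_CUBIC))
    g=cv2.GaussianBlur(cv2.cvtColor(im,cv2.COLOR_RGB2GRAY),(5,1),0)
    print("col252 rows195..292",g[195:292,252].tolist())
    z=s["position"][2]
    print("top row->y",[(r,float((gf(ray(c,(252,r),z+top-zo))-t)[1].round(1))) for r in range(268,292,2)])
    print("bot row->y",[(r,float((gf(ray(c,(252,r),z-zo))-t)[1].round(1))) for r in range(198,216,2)])
E
python3 - <<'E'
from h import *
leafview("w11",97,70)
E
```

```text
17.52 [506.4 146.4 220.7] [-1.374e+00 -1.000e-03  3.138e+00] [-0.6  0.  -0.4] 44.8
guide [ -1.26 -10.55 135.68]
col252 rows195..292 [134, 102, 97, 81, 80, 82, 82, 81, 83, 79, 89, 113, 116, 115, 114, 116, 116, 114, 115, 113, 109, 106, 101, 102, 101, 102, 101, 101, 102, 101, 102, 102, 101, 102, 102, 102, 101, 101, 102, 101, 103, 101, 102, 101, 101, 101, 103, 101, 101, 101, 103, 102, 102, 99, 100, 101, 103, 102, 101, 104, 105, 102, 99, 99, 101, 102, 103, 106, 90, 16, 6, 4, 5, 7, 5, 3, 2, 2, 60, 106, 103, 101, 101, 112, 136, 140, 139, 138, 139, 139, 137, 140, 138, 139, 138, 138, 140]
top row->y [(268, -9.4), (270, -8.4), (272, -7.4), (274, -6.3), (276, -5.3), (278, -4.3), (280, -3.2), (282, -2.2), (284, -1.1), (286, -0.1), (288, 1.0), (290, 2.1)]
bot row->y [(198, -9.9), (200, -8.2), (202, -6.6), (204, -4.9), (206, -3.2), (208, -1.5), (210, 0.2), (212, 1.9), (214, 3.6)]
```

View pics/w11.png

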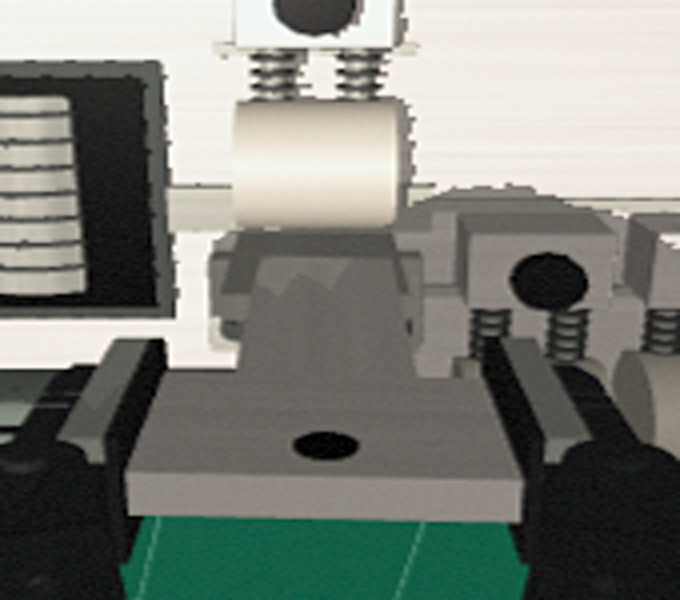

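Call:
drive_tool(
  increments=[
    [-1,[0,-0.004,0.02],0],
    [-1,[-0.01,0,0.048],0],
    [-1,[-0.009,0,0],0],
    [-1,[0,0,0],0],
    [-1,[0,0,0],0],
  ],
)

```text
clock: 18.2
position: [507.7, 152.8, 202.6]
ee_rot: [0.773, -0.634, 0.0, -0.0]
contact_force: [-0.1, -0.1, -1.6]
gripper_width: 45.3
```

Run:
```python
from h import *
s=st();print(gf(s["position"]),s["wrist_torque"])
```

```text
18.2 [507.7 152.8 202.6] [-1.374  0.    -3.141] [-0.1 -0.1 -1.6] 45.3
[  1.24896042  -4.57783018 117.57969052] [0.02271558 0.03458111 0.02111063]
```

Call:
drive_tool(
  increments=[
    [-1,[-0.003,0.003,0],0],
    [-1,[0,0,0],0],
  ],
)

```text
clock: 18.45
position: [506.7, 153.2, 202.7]
ee_rot: [0.773, -0.634, 0.0, -0.0]
contact_force: [0.8, -1.9, 0.3]
gripper_width: 44.5
```

Call:
drive_tool(
  increments=[
    [-1,[-0.003,0,0.004],0],
    [-1,[0,0,0],0],
  ],
)

```text
clock: 18.7
position: [506.4, 153.7, 201.3]
ee_rot: [0.773, -0.634, 0.0, 0.0]
contact_force: [1.8, -3.2, 0.9]
gripper_width: 44.7
```

Run:
```python
from h import *
s=st();print(gf(s["position"]),s["wrist_torque"])
```

```text
18.7 [506.4 153.7 201.3] [-1.374e+00 -1.000e-03  3.141e+00] [ 1.8 -3.2  0.9] 44.7
[ 9.29887874e-02 -3.41950756e+00  1.16300668e+02] [-1.29565106 -0.38026065  0.07016327]
```

Call:
drive_tool(
  increments=[
    [-1,[0.0015,0,0.015],0],
    [-1,[0,0,0.017],0],
    [-1,[0,0,0.017],0],
    [-1,[0,0,0.013],0],
    [-1,[0,0,0],0],
  ],
)

```text
clock: 19.32
position: [506.1, 153.4, 181.6]
ee_rot: [0.773, -0.634, -0.0, 0.001]
contact_force: [2.9, -4.6, -1.0]
gripper_width: 45.1
```

Call:
drive_tool(
  increments=[
    [-1,[0,0,0.009],0],
    [-1,[0,0,0],0],
  ],
)

```text
clock: 19.58
position: [506.2, 153.4, 179.2]
ee_rot: [0.773, -0.634, -0.0, 0.001]
contact_force: [2.4, -6.2, -0.6]
gripper_width: 44.7
```

Call:
drive_tool(
  increments=[
    [-1,[0,0,0.009],0],
    [-1,[0,0,0],0],
  ],
)

```text
clock: 19.82
position: [506.3, 153.4, 176.6]
ee_rot: [0.773, -0.634, 0.0, 0.0]
contact_force: [2.5, -5.0, -0.3]
gripper_width: 45.1
```

Call:
drive_tool(
  increments=[
    [-1,[0.0015,0,0.007],0],
    [-1,[0,0,0],0],
  ],
)

```text
clock: 20.08
position: [506.3, 153.3, 174.4]
ee_rot: [0.773, -0.634, -0.0, 0.0]
contact_force: [2.1, -4.7, -0.3]
gripper_width: 44.8
```

Call:
drive_tool(
  increments=[
    [-1,[0,0,0.009],0],
    [-1,[0,0,0],0],
  ],
)

```text
clock: 20.32
position: [506.5, 153.3, 172.0]
ee_rot: [0.773, -0.634, 0.0, 0.0]
contact_force: [2.2, -5.1, -0.2]
gripper_width: 45.1
```

Call:
drive_tool(
  increments=[
    [-1,[0,0,0.009],0],
    [-1,[0,0,0],0],
  ],
)

```text
clock: 20.58
position: [506.5, 153.3, 169.4]
ee_rot: [0.773, -0.634, 0.0, 0.0]
contact_force: [2.0, -4.5, 1.0]
gripper_width: 44.9
```

Run:
```python
from h import *
leafview("w12",97,70.6)
```

```text
20.57 [506.5 153.3 169.4] [-1.374 -0.    -3.142] [ 2.  -4.5  1. ] 44.9
guide [ 0.18 -3.82 84.37]
col252 rows195..292 [214, 212, 209, 205, 203, 196, 193, 188, 182, 173, 164, 153, 134, 108, 110, 109, 111, 110, 110, 109, 103, 97, 98, 98, 99, 99, 97, 98, 97, 97, 97, 98, 98, 96, 97, 99, 98, 98, 97, 98, 98, 98, 98, 97, 97, 97, 96, 96, 97, 98, 98, 99, 97, 98, 99, 97, 99, 98, 97, 99, 99, 99, 95, 96, 96, 98, 98, 100, 87, 16, 2, 1, 6, 6, 9, 6, 3, 4, 56, 102, 99, 98, 97, 107, 128, 134, 134, 135, 133, 133, 132, 133, 133, 132, 134, 132, 130]
top row->y [(268, -9.1), (270, -8.0), (272, -7.0), (274, -6.0), (276, -4.9), (278, -3.9), (280, -2.8), (282, -1.8), (284, -0.7), (286, 0.3), (288, 1.4), (290, 2.5)]
bot row->y [(198, -9.6), (200, -8.0), (202, -6.3), (204, -4.6), (206, -2.9), (208, -1.2), (210, 0.4), (212, 2.2), (214, 3.9)]
```

View pics/w12.png

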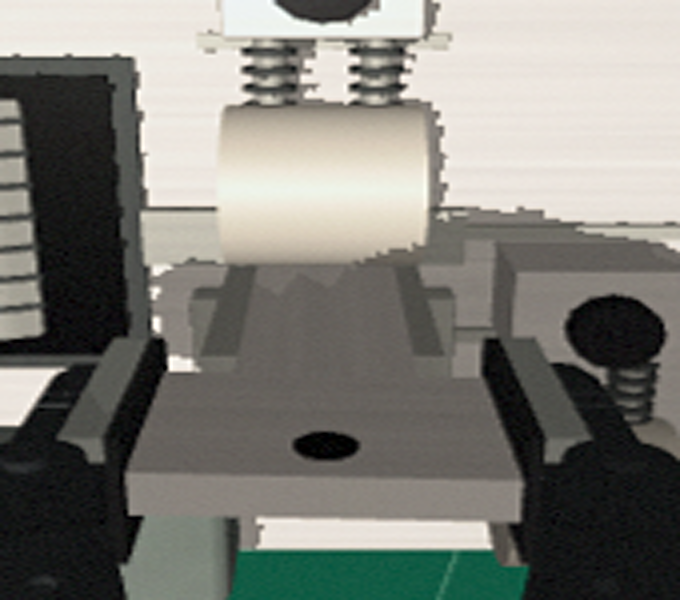

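Call:
drive_tool(
  increments=[
    [-1,[0.001,0,0.015],0],
    [-1,[0,0,0.015],0],
    [-1,[0,0,0.01],0],
    [-1,[0,0,0],0],
  ],
)

```text
clock: 21.12
position: [506.3, 153.0, 156.8]
ee_rot: [0.773, -0.634, -0.0, 0.0]
contact_force: [2.4, -3.8, -1.8]
gripper_width: 45.0
```

Call:
drive_tool(
  increments=[
    [-1,[0,0,0.006],0],
    [-1,[0,0,0.003],0],
    [-1,[0,0,0],0],
  ],
)

```text
clock: 21.5
position: [506.4, 153.1, 155.7]
ee_rot: [0.773, -0.634, 0.0, -0.0]
contact_force: [-1.2, -3.2, 6.3]
gripper_width: 45.4
```

Call:
drive_tool(
  increments=[
    [-1,[0.002,0,-0.05],0],
    [-1,[0,0,-0.09],0],
    [-1,[0,0,-0.098],0],
    [-1,[0,0,0],0],
  ],
)

```text
clock: 22.0
position: [508.2, 154.3, 229.5]
ee_rot: [0.773, -0.634, 0.001, -0.004]
contact_force: [-0.0, 0.5, -1.6]
gripper_width: 44.8
```

Run:
```python
from h import *
st();plan((522.8,-221.8,223),-1.64,7)
```

```text
22.0 [508.2 154.3 229.5] [-1.373  0.004 -3.134] [-0.   0.5 -1.6] 44.8
len/row 53.8 turn/row deg -2.18
[1, [0.177, 0.0283, 0.0031], np.float64(0.019)],[1, [0.1779, 0.0215, 0.0031], np.float64(0.019)],[1, [0.1786, 0.0147, 0.0031], np.float64(0.019)],[1, [0.179, 0.0079, 0.0031], np.float64(0.019)],[1, [0.1792, 0.0011, 0.0031], np.float64(0.019)],[1, [0.1791, -0.0057, 0.0031], np.float64(0.019)],[1, [0.1788, -0.0125, 0.0031], np.float64(0.019)],
```

Call:
drive_tool(
  increments=[
    [-1,[0.1763,0.0275,0.002],0.019],
    [-1,[0.1772,0.0207,0.002],0.019],
    [-1,[0.1779,0.0139,0.002],0.019],
    [-1,[0.1783,0.0071,0.002],0.019],
    [-1,[0.1785,0.0003,0.002],0.019],
    [-1,[0.1784,-0.0065,0.002],0.019],
    [-1,[0.178,-0.0133,0.002],0.019],
    [-1,[0,0,0],0],
    [-1,[0,0,0],0],
    [-1,[0,0,0],0],
  ],
)

```text
clock: 23.25
position: [522.8, -220.7, 221.9]
ee_rot: [-0.683, 0.731, 0.0, 0.0]
contact_force: [-0.2, 0.8, -0.2]
gripper_width: 44.7
```

Run:
```python
from h import *
shift((522.9,-221.8,90.2),-1.64)
```

```text
23.25 [ 522.8 -220.7  221.9] [-1.638  0.    -3.142] [-0.2  0.8 -0.2] 44.7
shift scaled 0.0036 -0.0005 0.4391 turn 0.0008
```

Call:
drive_tool(
  increments=[
    [-1,[0.0036,-0.0005,0.1],0.0008],
    [-1,[0,0,0.1],0],
    [-1,[0,0,0.08],0],
    [-1,[0,0,0.06],0],
    [-1,[0,0,0.06],0],
    [-1,[0,0,0.03],0],
    [-1,[0,0,0.008],0],
    [-1,[0,0,0],0],
  ],
)

```text
clock: 24.25
position: [523.4, -222.8, 91.3]
ee_rot: [-0.682, 0.731, -0.001, 0.0]
contact_force: [0.7, -0.9, -0.8]
gripper_width: 45.0
```

Call:
drive_tool(
  increments=[
    [0.5,[0,0,0],0],
    [0.5,[0,0,0],0],
    [0.5,[0,0,0],0],
  ],
)

```text
clock: 24.62
position: [522.9, -223.1, 91.0]
ee_rot: [-0.682, 0.732, -0.0, 0.0]
contact_force: [-0.6, 0.5, -0.3]
gripper_width: 64.0
```

Run:
```python
from h import *
st();im=get_image("wrist")
cv2.imwrite("pics/w13.png",im[:,:,::-1])
shift((530.6,-118.3,150),-1.64)
```

```text
24.62 [ 522.9 -223.1   91. ] [-1.642 -0.    -3.141] [-0.6  0.5 -0.3] 64.0
24.68 [ 522.9 -223.1   90.9] [-1.642 -0.    -3.141] [ 1.   1.  -0.1] 64.0
shift scaled -0.3504 -0.0009 -0.1971 turn -0.0009
```

View pics/w13.png

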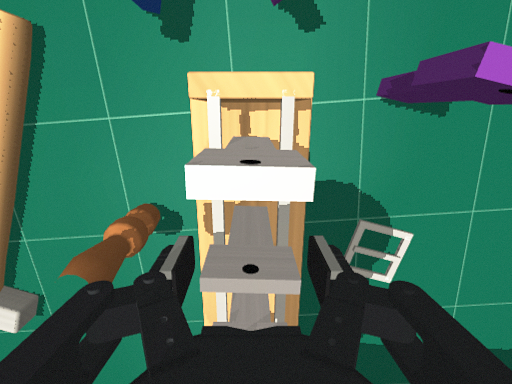

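Call:
drive_tool(
  increments=[
    [0.5,[0,0,-0.1],0],
    [0.5,[0,0,-0.12],0],
    [0.5,[-0.08,0,0],-0.001],
    [0.5,[-0.135,-0.001,0],0],
    [0.5,[-0.1354,0,0],0],
    [0.5,[0,0,0],0],
    [0.5,[0,0,0],0],
  ],
)

```text
clock: 25.55
position: [530.4, -118.2, 156.7]
ee_rot: [-0.683, 0.731, -0.0, 0.0]
contact_force: [0.5, 0.3, 0.2]
gripper_width: 63.9
```

Run:
```python
from h import *
im=get_image("wrist")
cv2.imwrite("pics/w14.png",im[:,:,::-1])
shift((530.5,-118.3,89),-1.64)
```

```text
25.6 [ 530.3 -118.6  156.6] [-1.64  -0.     3.142] [ 0.8 -0.6  0.4] 63.8
shift scaled -0.0011 -0.0006 0.2255 turn -0.0
```

View pics/w14.png

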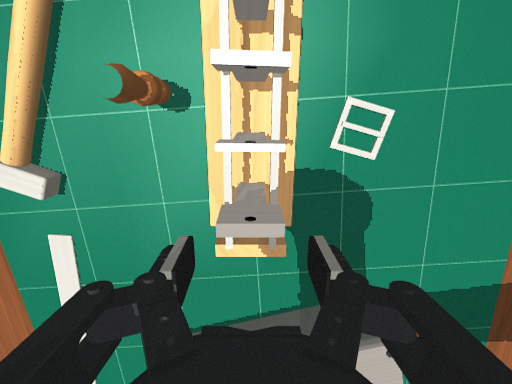

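Call:
drive_tool(
  increments=[
    [0.5,[-0.001,0,0.08],0],
    [0.5,[0,0,0.08],0],
    [0.5,[0,0,0.05],0],
    [0.5,[0,0,0.015],0],
    [0.5,[0,0,0],0],
    [-1,[0,0,0],0],
    [-1,[0,0,0],0],
    [-1,[0,0,0],0],
    [-1,[0,0,0],0],
  ],
)

```text
clock: 26.72
position: [531.1, -117.9, 90.2]
ee_rot: [-0.683, 0.731, -0.001, 0.001]
contact_force: [-0.9, 0.0, 5.4]
gripper_width: 45.3
```

Call:
drive_tool(
  increments=[
    [-1,[0,0,-0.1],0],
    [-1,[0,0,-0.15],0],
    [-1,[0,0,-0.15],0],
    [-1,[0,0,-0.05],0],
    [-1,[0,0,0],0],
    [-1,[0,0,0],0],
  ],
)

```text
clock: 27.48
position: [529.1, -117.7, 221.9]
ee_rot: [-0.682, 0.731, 0.002, -0.001]
contact_force: [0.1, 0.4, -1.3]
gripper_width: 45.0
```

Run:
```python
from h import *
st();plan((507.9,145.0,223),-1.375,5)
```

```text
27.48 [ 529.1 -117.7  221.9] [-1.64   0.     3.137] [ 0.1  0.4 -1.3] 45.0
len/row 52.7 turn/row deg 3.04
[1, [-0.1738, 0.0262, -0.0007], np.float64(-0.0265)],[1, [-0.1749, 0.017, -0.0007], np.float64(-0.0265)],[1, [-0.1756, 0.0077, -0.0007], np.float64(-0.0265)],[1, [-0.1757, -0.0016, -0.0007], np.float64(-0.0265)],[1, [-0.1754, -0.0109, -0.0007], np.float64(-0.0265)],
```

Call:
drive_tool(
  increments=[
    [-1,[-0.1738,0.027,-0.0007],-0.0265],
    [-1,[-0.1749,0.0178,-0.0007],-0.0265],
    [-1,[-0.1756,0.0085,-0.0007],-0.0265],
    [-1,[-0.1757,-0.0008,-0.0007],-0.0265],
    [-1,[-0.1754,-0.0101,-0.0007],-0.0265],
    [-1,[0,0,0],0],
    [-1,[0,0,0],0],
    [-1,[0,0,0],0],
  ],
)

```text
clock: 28.48
position: [507.6, 143.7, 224.4]
ee_rot: [0.772, -0.635, -0.0, 0.001]
contact_force: [-1.1, -0.3, -0.4]
gripper_width: 45.3
```

Run:
```python
from h import *
leafview("w15",103,70.2)
```

```text
28.48 [507.6 143.7 224.4] [-1.376e+00 -1.000e-03  3.140e+00] [-1.1 -0.3 -0.4] 45.3
guide [ -0.66 -13.47 139.4 ]
col252 rows195..292 [156, 96, 100, 106, 85, 80, 82, 80, 81, 93, 117, 116, 114, 113, 114, 113, 113, 108, 101, 100, 101, 102, 102, 100, 101, 102, 102, 102, 102, 101, 102, 101, 101, 102, 102, 101, 101, 103, 101, 102, 101, 102, 101, 101, 102, 100, 101, 102, 100, 101, 103, 104, 102, 102, 100, 101, 100, 104, 103, 102, 103, 103, 103, 100, 99, 101, 100, 102, 102, 103, 103, 104, 106, 99, 66, 2, 7, 8, 4, 6, 5, 7, 4, 4, 40, 85, 104, 103, 100, 98, 112, 138, 136, 136, 136, 134, 135]
top row->y [(268, -13.1), (270, -12.2), (272, -11.2), (274, -10.2), (276, -9.3), (278, -8.3), (280, -7.3), (282, -6.3), (284, -5.3), (286, -4.3), (288, -3.3), (290, -2.3)]
bot row->y [(198, -9.8), (200, -8.1), (202, -6.4), (204, -4.8), (206, -3.1), (208, -1.4), (210, 0.3), (212, 2.0), (214, 3.7)]
```

View pics/w15.png

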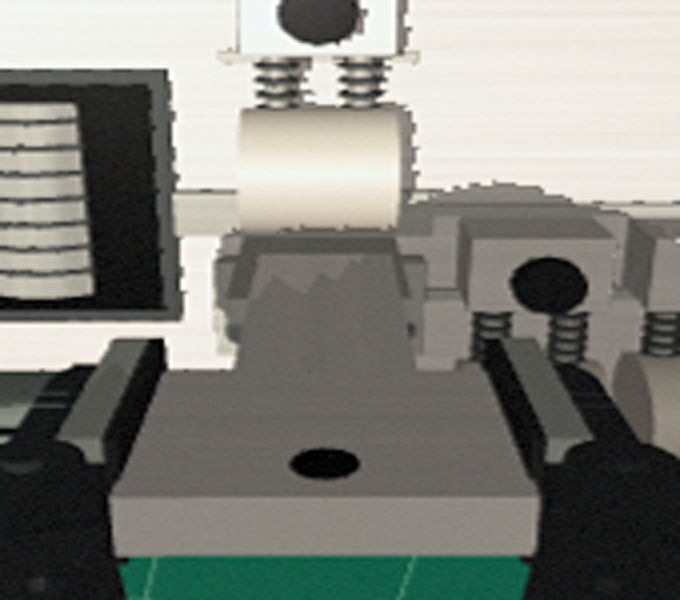

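Call:
drive_tool(
  increments=[
    [-1,[-0.005,-0.002,0.04],0],
    [-1,[-0.01,0,0.041],0],
    [-1,[-0.009,0,0],0],
    [-1,[0,0,0],0],
    [-1,[0,0,0],0],
  ],
)

```text
clock: 29.15
position: [507.1, 152.0, 201.2]
ee_rot: [0.773, -0.634, 0.0, -0.0]
contact_force: [-0.4, -0.7, -1.5]
gripper_width: 45.1
```

Run:
```python
from h import *
s=st();print(gf(s["position"]),s["wrist_torque"])
```

```text
29.15 [507.1 152.  201.2] [-1.374 -0.    -3.141] [-0.4 -0.7 -1.5] 45.1
[  0.49207739  -5.24092193 116.15743646] [-0.29567988  0.00789243 -0.03073919]
```

Call:
drive_tool(
  increments=[
    [-1,[0,0,0.015],0],
    [-1,[0,0,0.017],0],
    [-1,[0,0,0.017],0],
    [-1,[0,0,0.012],0],
    [-1,[0,0,0],0],
  ],
)

```text
clock: 29.78
position: [506.7, 151.8, 182.0]
ee_rot: [0.773, -0.635, -0.0, 0.001]
contact_force: [0.9, -1.0, -0.3]
gripper_width: 45.2
```

Call:
drive_tool(
  increments=[
    [-1,[0,0,0.008],0],
    [-1,[0,0,0],0],
  ],
)

```text
clock: 30.02
position: [507.2, 152.0, 180.5]
ee_rot: [0.773, -0.634, 0.0, -0.0]
contact_force: [1.0, -1.0, 0.8]
gripper_width: 45.3
```

Call:
drive_tool(
  increments=[
    [-1,[0,0,0.008],0],
    [-1,[0,0,0],0],
  ],
)

```text
clock: 30.28
position: [507.7, 152.0, 179.1]
ee_rot: [0.773, -0.634, 0.001, -0.001]
contact_force: [-1.2, -2.5, 5.7]
gripper_width: 45.5
```

Call:
drive_tool(
  increments=[
    [-1,[0,0,0.007],0],
    [-1,[0,0,0],0],
  ],
)

```text
clock: 30.52
position: [508.1, 152.1, 177.2]
ee_rot: [0.773, -0.634, 0.001, -0.001]
contact_force: [-0.1, -2.4, 6.0]
gripper_width: 45.3
```

Call:
drive_tool(
  increments=[
    [-1,[0,0,0.007],0],
    [-1,[0,0,0],0],
  ],
)

```text
clock: 30.78
position: [508.3, 152.2, 175.2]
ee_rot: [0.773, -0.634, 0.001, -0.001]
contact_force: [0.8, -2.6, 6.0]
gripper_width: 45.2
```

Run:
```python
from h import *
leafview("w16",103,70.2)
```

```text
30.77 [508.3 152.2 175.2] [-1.374  0.    -3.138] [ 0.8 -2.6  6. ] 45.2
guide [ 1.68 -5.24 90.2 ]
col252 rows195..292 [211, 209, 202, 197, 194, 188, 178, 170, 160, 140, 118, 112, 112, 111, 112, 113, 111, 108, 105, 102, 101, 102, 98, 101, 100, 101, 99, 100, 99, 100, 98, 100, 99, 99, 101, 99, 98, 98, 98, 100, 99, 100, 100, 100, 99, 99, 99, 99, 99, 99, 100, 101, 100, 100, 98, 100, 100, 100, 101, 99, 100, 101, 102, 99, 96, 96, 99, 101, 102, 101, 102, 104, 103, 97, 63, 2, 3, 7, 6, 3, 4, 5, 6, 2, 39, 84, 102, 101, 99, 95, 110, 135, 134, 133, 133, 133, 134]
top row->y [(268, -13.2), (270, -12.2), (272, -11.3), (274, -10.3), (276, -9.3), (278, -8.3), (280, -7.4), (282, -6.4), (284, -5.4), (286, -4.4), (288, -3.4), (290, -2.4)]
bot row->y [(198, -9.8), (200, -8.1), (202, -6.4), (204, -4.8), (206, -3.1), (208, -1.4), (210, 0.3), (212, 2.0), (214, 3.7)]
```

View pics/w16.png

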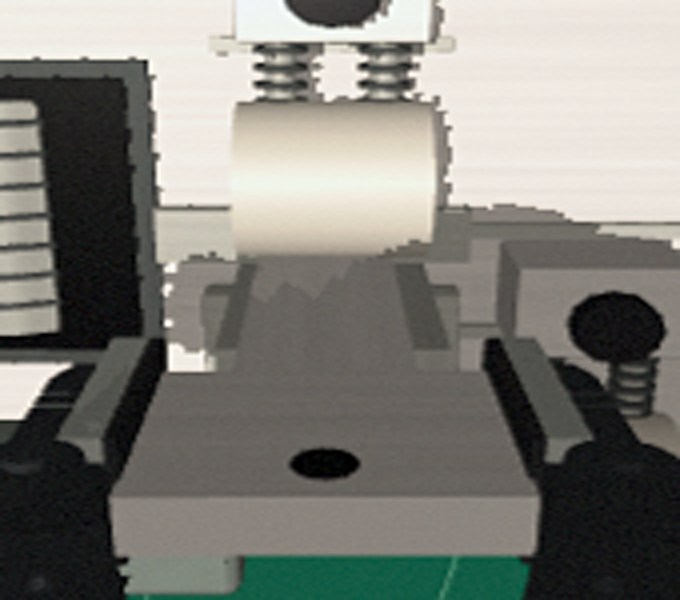

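Call:
drive_tool(
  increments=[
    [-1,[0,0,0.008],0],
    [-1,[0,0,0.008],0],
    [-1,[0,0,0],0],
  ],
)

```text
clock: 31.2
position: [508.3, 152.2, 170.1]
ee_rot: [0.773, -0.634, 0.001, -0.001]
contact_force: [1.2, -2.6, 4.9]
gripper_width: 45.2
```

Call:
drive_tool(
  increments=[
    [-1,[0,0,0.01],0],
    [-1,[0,0,0.01],0],
    [-1,[0,0,0],0],
  ],
)

```text
clock: 31.58
position: [508.0, 152.1, 163.7]
ee_rot: [0.773, -0.634, 0.001, -0.001]
contact_force: [2.6, -2.2, 4.1]
gripper_width: 45.2
```

Call:
drive_tool(
  increments=[
    [-1,[0,0,0.01],0],
    [-1,[0,0,0.009],0],
    [-1,[0,0,0],0],
  ],
)

```text
clock: 31.95
position: [507.6, 152.0, 157.6]
ee_rot: [0.773, -0.634, 0.0, -0.001]
contact_force: [1.2, -2.9, 4.8]
gripper_width: 44.9
```

Call:
drive_tool(
  increments=[
    [-1,[0,0,0.005],0],
    [-1,[0,0,0.003],0],
    [-1,[0,0,0],0],
  ],
)

```text
clock: 32.33
position: [507.5, 152.0, 155.3]
ee_rot: [0.773, -0.634, 0.0, -0.0]
contact_force: [1.2, -2.4, 5.4]
gripper_width: 44.9
```

Call:
drive_tool(
  increments=[
    [-1,[0,0,0.003],0],
    [-1,[0,0,0],0],
  ],
)

```text
clock: 32.58
position: [507.5, 152.0, 155.2]
ee_rot: [0.773, -0.634, 0.001, -0.001]
contact_force: [0.0, -3.2, 8.3]
gripper_width: 45.0
```

Call:
drive_tool(
  increments=[
    [-1,[0,0,0.003],0],
    [-1,[0,0,0],0],
  ],
)

```text
clock: 32.83
position: [507.5, 152.0, 155.2]
ee_rot: [0.773, -0.634, 0.001, -0.001]
contact_force: [-2.0, -2.4, 14.3]
gripper_width: 44.9
```

Run:
```python
from h import *
leafview("w17",103,70.2)
```

```text
32.83 [507.5 152.  155.2] [-1.374 -0.    -3.14 ] [-2.  -2.4 14.3] 44.9
guide [ 0.92 -5.28 70.16]
col252 rows195..292 [224, 221, 220, 217, 214, 211, 208, 205, 202, 200, 197, 193, 189, 185, 179, 174, 166, 158, 148, 128, 92, 94, 95, 94, 94, 95, 94, 93, 95, 94, 94, 93, 93, 94, 93, 94, 94, 93, 94, 95, 93, 93, 94, 93, 94, 94, 94, 93, 91, 92, 94, 96, 94, 94, 93, 94, 94, 94, 96, 94, 93, 96, 94, 93, 91, 94, 93, 94, 94, 95, 94, 95, 98, 92, 58, 2, 5, 7, 1, 1, 3, 6, 7, 0, 36, 78, 97, 94, 93, 91, 103, 129, 126, 126, 127, 126, 126]
top row->y [(268, -13.2), (270, -12.2), (272, -11.2), (274, -10.3), (276, -9.3), (278, -8.3), (280, -7.3), (282, -6.3), (284, -5.3), (286, -4.3), (288, -3.3), (290, -2.3)]
bot row->y [(198, -9.8), (200, -8.1), (202, -6.4), (204, -4.8), (206, -3.1), (208, -1.4), (210, 0.3), (212, 2.0), (214, 3.7)]
```

View pics/w17.png

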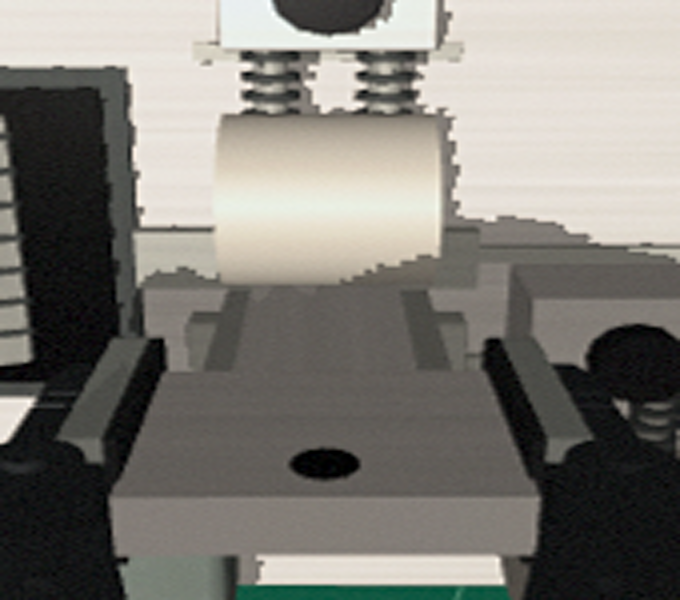

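Call:
drive_tool(
  increments=[
    [-1,[0,0,-0.003],0],
    [-1,[0,0,0],0],
    [0.5,[0,0,0],0],
    [0.5,[0,0,0],0],
    [0.5,[0,0,0],0],
    [0.5,[0,0,-0.02],0],
    [0.5,[0,0,-0.05],0],
    [0.5,[0,0,-0.1],0],
    [0.5,[0,0,-0.15],0],
    [0.5,[0,0,-0.1],0],
    [0.5,[0,0,0],0],
  ],
)

```text
clock: 34.25
position: [508.3, 152.6, 284.0]
ee_rot: [0.773, -0.634, 0.001, -0.004]
contact_force: [-0.0, -0.6, -0.3]
gripper_width: 64.0
```

Run:
```python
from h import *
st();c=calibration("wrist");im=get_image("wrist");cv2.imwrite("pics/w18.png",im[:,:,::-1])
im=get_image("scene");cv2.imwrite("pics/s18.png",cv2.resize(im[110:290,180:360,::-1],None,fx=3.3,fy=3.3,interpolation=cv2.INTER_CUBIC))
# predicted leaf corners if at guide x~1, flat, on bed
def w(x,y,z): 
    a,b=np.cos(GY),np.sin(GY);return [G[0]+a*x-b*y,G[1]+b*x+a*y,z+85]
for p in [(24,0,103),(-22,0,103),(-22,-10,103),(24,-10,103),(20,0,56),(-20,0,56)]: print(p,proj(c,w(*p)).round(1))
```

```text
34.25 [508.3 152.6 284. ] [-1.374e+00  2.000e-03 -3.134e+00] [-0.  -0.6 -0.3] 64.0
(24, 0, 103) [226.4 204.1]
(-22, 0, 103) [278.  204.2]
(-22, -10, 103) [278.3 193.5]
(24, -10, 103) [226.1 193.4]
(20, 0, 56) [234.3 189. ]
(-20, 0, 56) [272.1 189.1]
```

View pics/w18.png

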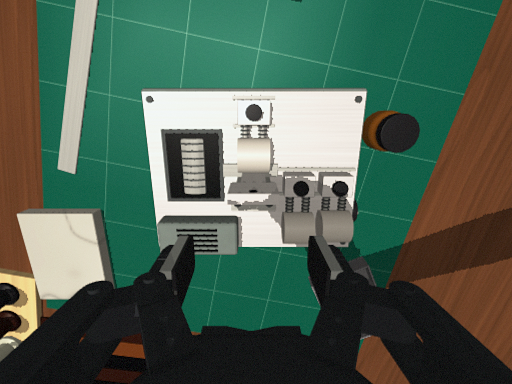

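View pics/s18.png

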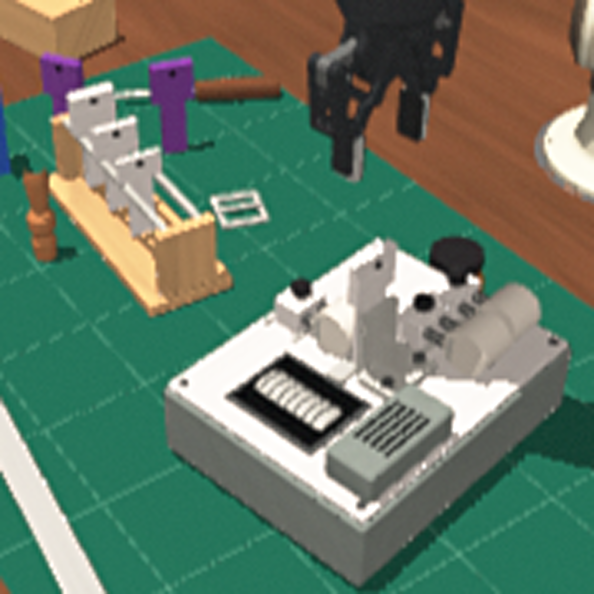

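Run:
```python
import cv2
im=cv2.imread("pics/w18.png")[130:230,205:305];cv2.imwrite("pics/w18z.png",cv2.resize(im,None,fx=6,fy=6,interpolation=cv2.INTER_NEAREST))
```

```text
(no output)
```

View pics/w18z.png

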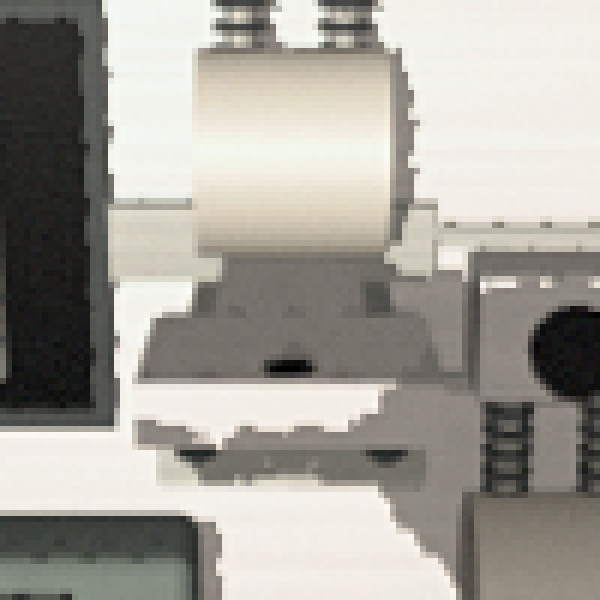

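Run:
```python
from h import *
st();print(job_done())
```

```text
34.35 [506.7 152.  280.4] [-1.375e+00  1.000e-03 -3.141e+00] [-0.4  0.2 -0.5] 64.2
the job is handed in; nothing more can be done
None
```

The first leaf to bind is leaf3 (10 mm). I left it standing on the bed in the guide and handed the job in at 34 s. From where it began to bind, the keeper's gap is roughly 8.8 mm.

- **leaf1 (5 mm):** it went down to the bed freely, with no noticeable push past the nose. I hung it back in the rack in its own place.
- **leaf2 (7.5 mm):** it also went down freely. I pressed it against the fence with up to about 6 N on the way. I hung it back in its own place.
- **leaf3 (10 mm):** it began to bind with its bottom edge about 24 mm above the bed. It took about 6 N to pass the nose, then dragged 4 to 5 N until it stood firmly on the bed. I then pressed it to 14 N against the bed to confirm this, eased off and released it.
- **leaf4 (12.5 mm):** I did not touch it.

In the last wrist picture, leaf3's top edges were about 1 pixel or less from where a leaf upright on the bed and flat against the fence should appear. In the last scene picture, the other three leaves hang in the rack and nothing else near the guide or rack looks moved. The gripper was clear of everything.

No check failed. How far the keeper was pushed back was not measured directly. The gap figure implies about 1.2 mm, within the expected 0.7 to 1.7 mm. An earlier rough estimate of the gap from the camera gave between 6 and 8 mm, which disagrees with the contact result; I trusted the contact.

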